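# Angle a ware board past the lamp post into the drying bay

### The job

Put the ware board with the two bone-dry pots away in the drying bay: push it across the table with your fingers, swinging one end and the other, to angle it past the lamp post, and finish with the whole board inside the bay, flat against the back rail along its length. The pots are far too brittle to handle, so do not lift or tip the board, and do not touch or topple the pots riding on it. Do not knock the lamp, and leave the mug, the bottle and the paddle where they are.

Things in the scene. Friction and masses are not known exactly. Their poses are not given: they have to be found in the camera images.
- ware_board: Loose brown wooden board lying flat on the table, 90 (x) x 300 (y, long axis) x 18 mm, square edges, 0.3 kg, 0.5 kg with its pots; 2 to 5 N slide it. Origin: centre of its underside; x across it, away from the robot, y to its left end, z up. Starts in front of the bay, roughly parallel to the rail, offset to the right: its left end is right of the lamp post.
- clay_box: Loose unfired pale clay box, open on top, 50 (x) x 60 (y) x 35 mm high, about 0.1 kg, standing free on the left half of the board, some 40 to 60 mm from the board's middle. Not to be touched. Origin: centre of its underside.
- clay_bowl: Loose unfired pale clay bowl, 60 mm across the rim, 32 mm high, about 0.07 kg, standing free on the right half of the board, some 40 to 60 mm from the board's middle. Not to be touched. Origin: centre of its underside.
- bay: Fixed plywood drying bay, no floor or roof, open to the robot: back rail 396 mm long, 18 thick, 55 high; at each end a cheek 18 thick, 45 high, running 65 mm from the rail towards the robot; 360 mm between cheeks. Origin: on the table, middle of the rail's robot-side face; x into the rail, away from the robot, y left along it. Cheek inner faces at y = +-180 mm.
- lamp: Fixed lamp: steel pillar (the post) 28 mm thick, 150 high, 36 thick above; from its top (180) an arm rises away from the robot and left to a shade 300 mm up. Origin: pillar axis at the table. It stands 141-147 mm in front of the rail's face, 100-120 left of the bay's middle. Pillar to right cheek is less than the board's length; behind it is some 130 mm up to the rail.
- mug: Loose white ceramic mug, 76 mm across, 85 mm high, handle to one side; stands beside the work, to be left alone. Origin: centre of its underside.
- bottle: Loose white plastic bottle, 60 mm across, 140 mm high; stands beside the work, to be left alone. Origin: centre of its underside.
- paddle: Loose flat wooden modelling paddle, 150 mm long, up to 26 mm wide, 9 mm thick, lying at the left near side; to be left alone. Origin: centre of its underside; x along it.

How it is judged:
At the end, for the whole second after the job is handed in: The board lies flat on the table between the two cheeks, its far long edge against the back rail: at its middle within 8 mm of the rail, and within 0.05 rad of parallel to it; it is at rest, and both pots still stand upright on it (x of ware_board in the frame of bay between -0.053 and -0.035 m and y of ware_board in the frame of bay between -0.035 and 0.035 m and angle between the y axis of ware_board and the y axis of bay, either way round below 0.05 rad and height (world z) of ware_board below 0.005 m and angle between ware_board's own z axis and vertical below 0.05 rad and linear speed of ware_board below 0.01 m/s and z of clay_box in the frame of ware_board between 0.013 and 0.023 m and x of clay_box in the frame of ware_board between -0.03 and 0.03 m and y of clay_box in the frame of ware_board between -0.12 and 0.12 m and angle between each of clay_box, clay_bowl's own z axis and vertical below 0.1 rad and z of clay_bowl in the frame of ware_board between 0.013 and 0.023 m and x of clay_bowl in the frame of ware_board between -0.03 and 0.03 m and y of clay_bowl in the frame of ware_board between -0.12 and 0.12 m); the robot touches nothing.
It fails at once if the board is lifted or tipped: its centre 10 mm off the table, or tilted more than 0.1 rad (height (world z) of ware_board above 0.01 m or angle between ware_board's own z axis and vertical above 0.1 rad).
It fails at once if the robot touches a pot (more than 0.5 N) (contact force between any of the fingers, the arm and clay_box above 0.5 N or contact force between any of the fingers, the arm and clay_bowl above 0.5 N).
It fails at once if a pot tips more than 0.25 rad or leaves the board (angle between any of clay_box, clay_bowl's own z axis and vertical above 0.25 rad or height (world z) of any of clay_box, clay_bowl below 0.012 m or height (world z) of any of clay_box, clay_bowl above 0.035 m).
It fails at once if the lamp is knocked: more than 20 N from the robot or from the board (contact force between any of the fingers, the arm, ware_board and lamp above 20 N).
It fails at once if the mug, the bottle or the paddle is moved more than 15 mm (distance of any of mug, bottle, paddle from where it was at the start of the episode above 0.015 m).
It also fails if it takes over 72 s, if anything falls off the work surface, if the arm or the gripper's body presses on something with over 40 N, if the wrist force passes 120 N, or if a joint passes its speed limit or range.

### The arm

A 6-joint arm with a two-finger parallel gripper is mounted at the origin on the work surface. World frame = base frame: x ahead of the robot, y to its left, z up, the work surface at z = 0. Lengths are in m, angles in rad, forces in N, time in s.
With the tool pointing down it reaches from about 0.35 to 0.875 m from the base axis. Payload 4.2 kg.
Tool frame: the origin (TCP) lies between the finger pads; the fingertips stand 25 mm ahead of it and the grasp point (between the pads) lies 6 mm ahead of it; x points along the fingers, z is the direction in which the jaws open and shut, and the axes are right-handed (so a half turn about x gives the same grasp; the last joint's range is limited). The gripper opens to 85 mm and grips with 20 to 120 N. Pads are 22 mm wide; open, the fingers measure 114 mm over their backs; the gripper's body (76 mm by 85 mm) begins 54 mm behind the grasp point. The pads swing forward as they close: fully open they stand 13 mm farther back than shut.
Start: joints at [1.586, 0.385, 0.008, 0, -1.194, -0.259], TCP at [0.151, 0.607, 0.256] pointing down, gripper open.
Joint ranges: [-3.14, 3.14], [-1.21, 2.06], [-1.07, 1.41], [-3.16, 2.05], [-2.99, -0.16], [-3.1, 3.1]. Speed limits (rad/s): [2.79, 2.79, 3.14, 3.14, 3.14, 3.14].

### API

Orientations are given as a 3x3 rotation matrix whose columns are the frame's x, y, z axes.
In Python, from workcell import read_state, snapshot, ticket gives the robot as it stands.
- The arm moves only by the shell command python3 -m inch 'ROWS' [FORCE]. ROWS is JSON, a list of rows, each an object of numbers: "gripper": the opening, from 0 (shut) to 1 (fully open); "tx", "ty", "tz": the shift along the world's x, y, z in mm; "roll": the turn about the world's z in rad. A call has 1 to 12 rows; each row shifts and turns the commanded pose from where the row before left it; what a row does not reach is not made up. A row lasts 1/10 s, in which the tool goes at most 50 mm and 8.59 degrees, less where a joint would pass 70% of its speed; a pose out of reach is approached as far as the arm can. A call with a gripper value outside its range is refused whole. The fingers move at their own pace and stop on an object; FORCE is the grip in N (left out, the last holds). Time passes only in rows, so rows that do not move let the fingers close. It gives the time, the measured TCP pose, the force and the opening at its end, in the units of the state.
- read_state(): the state, without advancing time (a new reading comes with each control period).
- snapshot(name): name is "scene" or "top" or "wrist"; returns a dict with "image" (400x640x3 uint8, red, green, blue), "depth" (400x640 float32, m along the optical axis (not along the pixel's ray), 0 where there is no reading), "camera_matrix" (3x3 intrinsics, pixels), "k1" (the pictures are not rectified: a ray, as slopes to the right and down, at radius r is drawn at 1 + k1 r^2 times it, then the intrinsics apply), "world_from_camera" (4x4, takes a point from camera to world coordinates). Camera axes: x right, y down, z forward; pixel columns grow to the right and rows downward; lengths in m; the calibration is good to about 2 mm. A picture is of the moment at which its call begins.
- ticket.hand_in(): hands the job in, once; it reports no verdict.
The state is a dict: "time": time; "joint_positions": joint angles; "qvel": joint speeds; "tau": joint torques, N m; "tool_pos": TCP position; "tcp_rot": TCP orientation; "force": force on the tool from outside, world axes, zero at the start; "moment": the same for the moment, N m; "grip_width": finger opening in m.
Only numpy, scipy, OpenCV 4.12 (cv2) and the standard library are available. Lean on these libraries where they do the work, as an engineer would, in place of code of your own. Each camera call takes 0.05 s, during which the arm holds its last target.

## Working session

There is one attempt and no reset: what is moved stays moved. The work goes in short steps, Python scripts to look and compute and a shell command to move; the robot and the scene stay as the last step left them, time stands still between calls to the robot, and variables do not carry over. Pictures are saved under pics/ and viewed, and the job is handed in when it is done.

```bash
ls; mkdir -p pics; python3 - <<'E'
from workcell import read_state, snapshot
import cv2,numpy as np
s=read_state();print(s)
for n in ["scene","top"]:
    d=snapshot(n);cv2.imwrite(f"pics/{n}0.png",d["image"][:,:,::-1]);np.savez(f"{n}0.npz",**{k:v for k,v in d.items()})
    print(n,d["camera_matrix"],d["k1"],d["world_from_camera"])
E
```

```text
pics
{'time': 0.0, 'joint_positions': array([ 1.58562950e+00,  3.85540816e-01,  6.62536973e-03, -5.06810837e-04,
       -1.19396353e+00, -2.58619067e-01]), 'qvel': array([ 0.00137219,  0.00164363, -0.00084238,  0.00198335,  0.00175683,
        0.00131709]), 'tau': array([ 4.61974814e-04, -3.92287016e+01,  1.88395840e+01,  4.18612674e+00,
       -4.76114845e-03,  9.71474208e-07]), 'tool_pos': array([0.15069917, 0.60602071, 0.25522967]), 'tcp_rot': array([[-4.40308010e-04,  9.70385965e-01, -2.41559280e-01],
       [-2.08936256e-03, -2.41559669e-01, -9.70383718e-01],
       [-9.99997720e-01,  7.74371921e-05,  2.13384876e-03]]), 'force': array([ 0.03571605, -0.20547675,  1.50550893]), 'moment': array([0.04257372, 0.0087646 , 0.03196729]), 'grip_width': 0.0855247234911071}
scene [[413.23131166   0.         324.62181926]
 [  0.         413.23131166 207.10820915]
 [  0.           0.           1.        ]] -0.07887458085413276 [[ 0.528717    0.47287486 -0.70487424  1.18836539]
 [ 0.84879492 -0.29685015  0.43752391 -0.40227416]
 [-0.00234796 -0.82962001 -0.5583235   0.56477308]
 [ 0.          0.          0.          1.        ]]
top [[393.96085986   0.         323.76886071]
 [  0.         393.96085986 203.8314269 ]
 [  0.           0.           1.        ]] -0.03553778052439027 [[-0.01912456 -0.98575574  0.16709243  0.32291162]
 [-0.99966983  0.02172126  0.01372659 -0.01283846]
 [-0.01716052 -0.16677475 -0.98584568  1.16023623]
 [ 0.          0.          0.          1.        ]]
```

View pics/scene0.png

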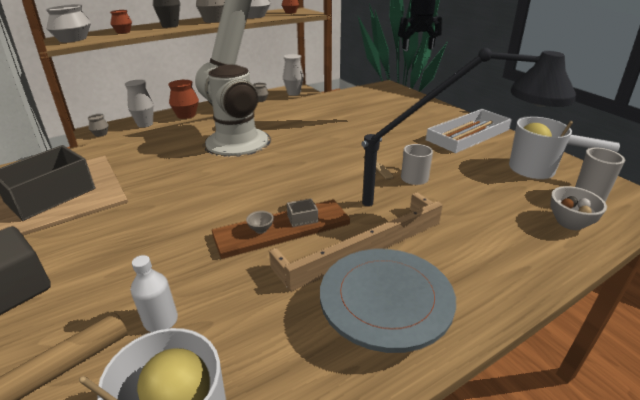

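View pics/top0.png

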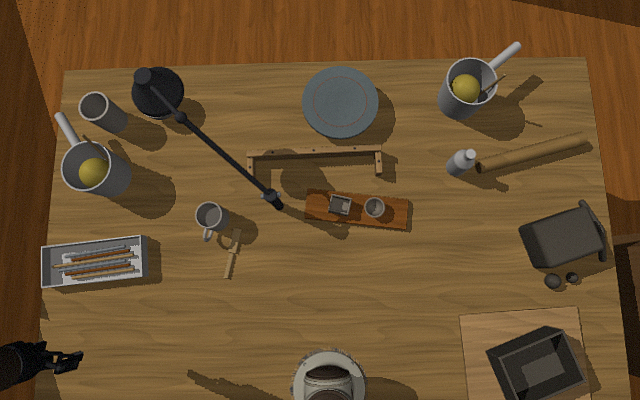

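The top view shows the board at about (305-411, 190-230), the rail at (250-380, 150), the lamp post near (278, 205), the mug at (210, 215) and the bottle at (460, 162). I'll enlarge it.

```bash
cat > h.py <<'E'
import numpy as np,cv2
def ray(d,u,v):
    K=d["camera_matrix"];k1=float(d["k1"])
    a=cv2.undistortPoints(np.array([[[u,v]]],float),K,np.array([k1,0,0,0,0.]))[0,0]
    T=d["world_from_camera"];return T[:3,3],T[:3,:3]@np.array([a[0],a[1],1.])
def at(d,u,v,z):
    o,r=ray(d,u,v);return o+r*(z-o[2])/r[2]
def px(d,p):
    T=np.linalg.inv(d["world_from_camera"]);q=T[:3,:3]@np.array(p,float)+T[:3,3]
    return cv2.projectPoints(q[None],np.zeros(3),np.zeros(3),d["camera_matrix"],np.array([float(d["k1"]),0,0,0,0]))[0].ravel()
def dep(d,u,v):
    T=d["world_from_camera"];o,r=ray(d,u,v);return o+r*d["depth"][int(v),int(u)]
def crop(d,x0,y0,x1,y1,f,name):
    im=d["image"][y0:y1,x0:x1,::-1].copy()
    im=cv2.resize(im,None,fx=f,fy=f,interpolation=cv2.INTER_CUBIC);
    for u in range((x0+9)//10*10,x1,10):
        cv2.putText(im,str(u),(int((u+.5-x0)*f)-8,10),0,.33,(255,255,0),1); cv2.line(im,(int((u+.5-x0)*f),12),(int((u+.5-x0)*f),18),(255,255,0),1)
    for v in range((y0+9)//10*10,y1,10):
        cv2.putText(im,str(v),(0,int((v+.5-y0)*f)+4),0,.33,(255,255,0),1); cv2.line(im,(22,int((v+.5-y0)*f)),(28,int((v+.5-y0)*f)),(255,255,0),1)
    cv2.imwrite(name,im)
E
python3 - <<'E'
from h import *
d=np.load("top0.npz");crop(d,190,135,420,285,3.4,"pics/c1.png")
E
```

```text
(no output)
```

View pics/c1.png

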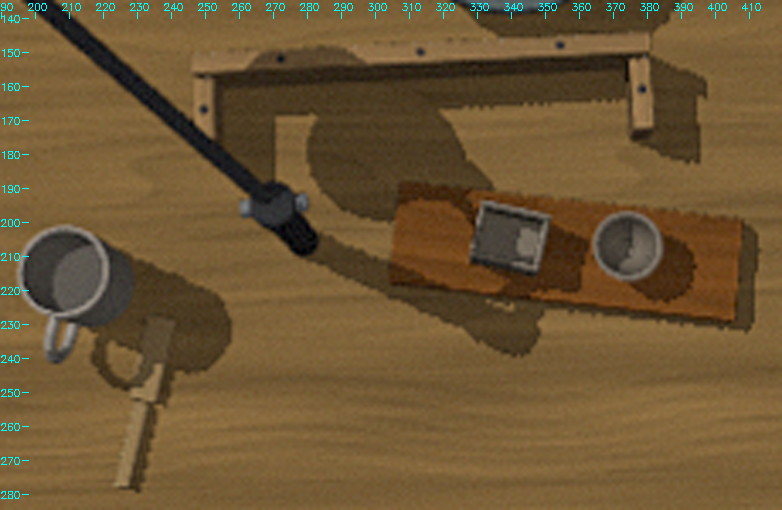

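```bash
cat >> h.py <<'E'
def cloud(d):
    h,w=d["depth"].shape;u,v=np.meshgrid(np.arange(w),np.arange(h))
    a=cv2.undistortPoints(np.stack([u,v],-1).reshape(-1,1,2).astype(float),d["camera_matrix"],np.array([float(d["k1"]),0,0,0,0.])).reshape(h,w,2)
    c=np.dstack([a,np.ones((h,w))])*d["depth"][...,None]
    T=d["world_from_camera"];return c@T[:3,:3].T+T[:3,3]
def board(d,verbose=True):
    C=cloud(d);im=cv2.cvtColor(d["image"],cv2.COLOR_RGB2HSV).astype(int)
    z=C[...,2];ok=(d["depth"]>0)&(abs(z-.018)<.009)&(C[...,0]>.4)&(C[...,0]<.85)&(C[...,1]>-.3)&(C[...,1]<.25)
    return C,im,ok
E
python3 - <<'E'
from h import *
d=np.load("top0.npz")
C,im,ok=board(d)
z=C[...,2]
print(np.round(z[300,200:400:20],4))
v=(ok*255).astype(np.uint8);cv2.imwrite("pics/m1.png",cv2.resize(v[130:300,180:430],None,fx=3,fy=3,interpolation=0))
# edges by pixel
g=lambda u,v,z:print((u,v),np.round(at(d,u,v,z),4))
print("rail front top");g(254,156.5,.055);g(374,151.5,.055);g(314,154,.055)
print("cheeks inner L front, R front tips z.045");g(253,173,.045);g(374.5,175,.045)
print("board corners z.018");[g(*p,.018) for p in [(307.5,188),(304,218),(404,229.5),(408.5,199.5)]]
print("bowl");g(374,207,.05);print("box");g(339,205.5,.053)
print("post base");g(281,206,.15)
print("mug");g(208,214,.085);g(216,222,0);print("paddle");g(227,278,.009);g(238,238,.009)
E
```

```text
[-0.0012 -0.0026 -0.0025  0.0013 -0.0026 -0.0007  0.0027  0.0002  0.0006
  0.0029]
rail front top
(254, 156.5) [0.6548 0.2035 0.055 ]
(374, 151.5) [ 0.6613 -0.1465  0.055 ]
(314, 154) [0.658  0.0282 0.055 ]
cheeks inner L front, R front tips z.045
(253, 173) [0.6079 0.2078 0.045 ]
(374.5, 175) [ 0.5936 -0.1462  0.045 ]
board corners z.018
(307.5, 188) [0.5651 0.0504 0.018 ]
(304, 218) [0.4757 0.0617 0.018 ]
(404, 229.5) [ 0.4358 -0.2284  0.018 ]
(408.5, 199.5) [ 0.5239 -0.2463  0.018 ]
bowl
(374, 207) [ 0.4988 -0.1404  0.05  ]
box
(339, 205.5) [ 0.5048 -0.0407  0.053 ]
post base
(281, 206) [0.4909 0.1127 0.15  ]
mug
(208, 214) [0.4836 0.3244 0.085 ]
(216, 222) [0.4716 0.3262 0.    ]
paddle
(227, 278) [0.3065 0.2874 0.009 ]
(238, 238) [0.4218 0.2571 0.009 ]
```

View pics/m1.png

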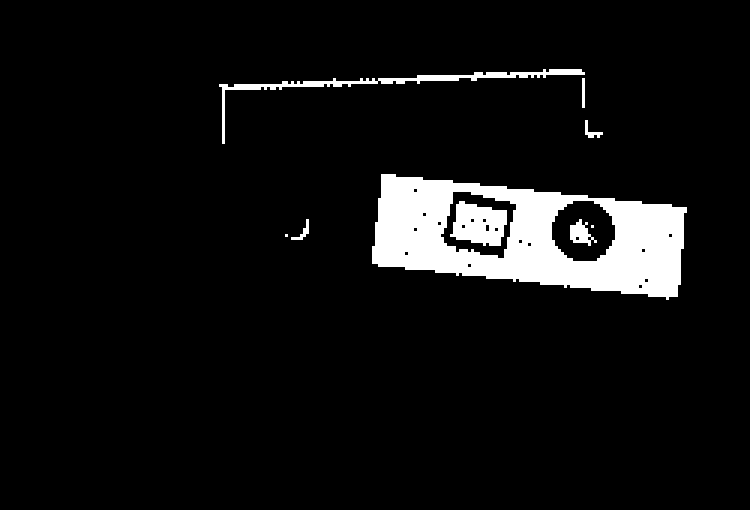

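```bash
cat >> h.py <<'E'
BAY=None
def boardpose(d,cam="top"):
    C,im,ok=board(d)
    n,l,st,_=cv2.connectedComponentsWithStats(ok.astype(np.uint8),connectivity=4)
    k=1+np.argmax(st[1:,4]);m=(l==k)
    m=cv2.morphologyEx(m.astype(np.uint8),cv2.MORPH_CLOSE,np.ones((3,3)))
    cs,_=cv2.findContours(m,cv2.RETR_EXTERNAL,cv2.CHAIN_APPROX_NONE);c=max(cs,key=len)
    P=np.array([at(d,u,v,.018)[:2] for u,v in c[:,0]])
    r=cv2.minAreaRect((P*1000).astype(np.float32))
    b=cv2.boxPoints(r)
    e=b[1]-b[0];f=b[2]-b[1]
    ax=e if np.hypot(*e)>np.hypot(*f) else f
    ax=ax/np.hypot(*ax); ax=ax*(1 if ax[1]>0 else -1)
    yaw=np.arctan2(-ax[0],ax[1])
    return np.array(r[0]),yaw,sorted(r[1])
E
python3 - <<'E'
from h import *
d=np.load("top0.npz")
print(boardpose(d))
C=cloud(d);z=C[...,2]
# rail top
def reg(z0,z1,x,y):
    m=(d["depth"]>0)&(z>z0)&(z<z1)&(C[...,0]>x[0])&(C[...,0]<x[1])&(C[...,1]>y[0])&(C[...,1]<y[1]);return C[m]
P=reg(.051,.06,(.63,.72),(-.2,.25))
r=cv2.minAreaRect((P[:,:2]*1000).astype(np.float32));print("rail",r,cv2.boxPoints(r).round(1))
for y in ((.18,.24),(-.2,-.14)):
    P=reg(.040,.049,(.58,.65),y);r=cv2.minAreaRect((P[:,:2]*1000).astype(np.float32));print("cheek",len(P),r,cv2.boxPoints(r).round(1))
P=reg(.03,.14,(.45,.56),(.07,.17));print("post",len(P),np.percentile(P,[2,50,98],axis=0))
for zz in np.arange(.02,.15,.02):
    Q=P[abs(P[:,2]-zz)<.01];print(zz,len(Q),Q[:,0].min() if len(Q) else 0,Q[:,1].min() if len(Q) else 0,Q[:,1].max() if len(Q) else 0)
P=reg(.046,.06,(.45,.56),(-.08,0));r=cv2.minAreaRect((P[:,:2]*1000).astype(np.float32));print("box",len(P),r)
P=reg(.043,.06,(.45,.56),(-.2,-.1));print("bowl",len(P),cv2.minEnclosingCircle((P[:,:2]*1000).astype(np.float32)))
d=np.load("scene0.npz");print("scene board",boardpose(d))
C=cloud(d);z=C[...,2]
P=reg(.03,.14,(.45,.6),(.05,.17));print("post",len(P),np.percentile(P,[2,50,98],axis=0))
P=P[(P[:,2]>.07)];print(np.percentile(P,[2,50,98],axis=0))
E
```

```text
(array([501.65997314, -90.68013   ]), np.float32(-0.1359208), [91.58259582519531, 299.6438293457031])
rail ((689.84912109375, 31.65802001953125), (57.43722152709961, 392.9097595214844), 1.302118182182312) [[ 656.7  227.4]
 [ 665.6 -165.4]
 [ 723.  -164.1]
 [ 714.1  228.7]]
cheek 80 ((625.7300415039062, 218.54168701171875), (48.836090087890625, 15.8980712890625), 1.5842629671096802) [[601.1 225.8]
 [601.5 209.9]
 [650.4 211.3]
 [649.9 227.2]]
cheek 94 ((625.349853515625, -159.36520385742188), (46.121856689453125, 17.94422721862793), 2.171464443206787) [[ 602.  -151.3]
 [ 602.6 -169.2]
 [ 648.7 -167.5]
 [ 648.1 -149.5]]
post 72 [[0.50376529 0.12504021 0.03355015]
 [0.50723194 0.13090422 0.0811001 ]
 [0.5224853  0.14685562 0.12964636]]
0.02 0 0 0 0
0.04 12 0.5037445106187097 0.12519557727125416 0.14675458327139734
0.06 17 0.503747834879301 0.12555643596104019 0.146928783242743
0.08 13 0.5041806956487281 0.1250953677382212 0.14776028034777636
0.1 14 0.5041743292398556 0.12494199397543998 0.14359168544315712
0.12000000000000001 14 0.5043058906258173 0.12571663253350368 0.1440168477426859
0.13999999999999999 2 0.5052481821401951 0.12843783596899308 0.13377355677642347
box 128 ((510.7476806640625, -41.60297393798828), (59.63450241088867, 49.900047302246094), 75.99933624267578)
bowl 138 ((500.3266906738281, -140.39785766601562), 29.32820701599121)
scene board (array([508.89245605, -92.60987854]), np.float32(-0.1451502), [101.99525451660156, 298.9173583984375])
post 476 [[0.51186571 0.12400892 0.03315723]
 [0.52718937 0.13037389 0.08815018]
 [0.53204947 0.14716076 0.13871893]]
[[0.51196223 0.12379333 0.07170931]
 [0.52717096 0.13038826 0.10685028]
 [0.5320347  0.1472065  0.13936022]]
```

```bash
python3 -m inch '[{"gripper":0.5,"tx":16,"ty":-27,"roll":0.009},{"tx":16,"ty":-27,"roll":0.009},{"tx":16,"ty":-27,"roll":0.009},{"tx":16,"ty":-27,"roll":0.009},{"tx":16,"ty":-27,"roll":0.009},{"tx":16,"ty":-27,"roll":0.009},{"tx":16,"ty":-27,"roll":0.009},{"tx":16,"ty":-27,"roll":0.009},{"tx":16,"ty":-27,"roll":0.009},{"tx":16,"ty":-27,"roll":0.009},{"tx":16,"ty":-27,"roll":0.009},{"tx":16,"ty":-27,"roll":0.009}]'
python3 -m inch '[{"tx":8,"ty":-27},{"tx":8,"ty":-27},{"tx":8,"ty":-27},{"tx":8,"ty":-27},{"tx":8,"ty":-27},{"tx":8,"ty":-27},{"tx":8,"ty":-27},{"tx":8,"ty":-27},{"tx":8,"ty":-27},{"tx":8,"ty":-27},{"tx":8,"ty":-27},{"tx":8,"ty":-27},{}]' ; python3 -m inch '[{"tx":8,"ty":-27},{"tx":8,"ty":-27},{"tx":8,"ty":-27},{"tx":8,"ty":-27},{"tx":8,"ty":-27},{"tx":8,"ty":-27},{"tx":8,"ty":-27},{"tx":8,"ty":-27},{"tx":8,"ty":-27},{"tx":8,"ty":-27},{"tx":8,"ty":-27},{"tx":8,"ty":-27}]'
cat >> h.py <<'E'
def grab(n,tag):
    from workcell import snapshot
    d=snapshot(n);np.savez(f"{tag}.npz",**d);cv2.imwrite(f"pics/{tag}.png",d["image"][:,:,::-1]);return d
E
python3 - <<'E'
from h import *
from workcell import read_state
s=read_state();print(s["time"],s["tool_pos"],s["tcp_rot"],s["joint_positions"],s["force"],s["grip_width"])
grab("wrist","w1")
E
```

```text
0.1 [0.15075009 0.60605828 0.25534596] [[-3.24756383e-04  9.70403066e-01 -2.41490752e-01]
 [-1.94959902e-03 -2.41490920e-01 -9.70401120e-01]
 [-9.99998047e-01  1.55666176e-04  1.97032259e-03]] [ 1.58559740e+00  3.85471662e-01  6.76775006e-03 -3.80245676e-04
 -1.19403702e+00 -2.58562943e-01] [ 0.06238362 -0.21422265  0.42074921] 0.08527675850562734$[0]: bad value
$[0]: bad value
$[0]: bad value
```

View pics/w1.png

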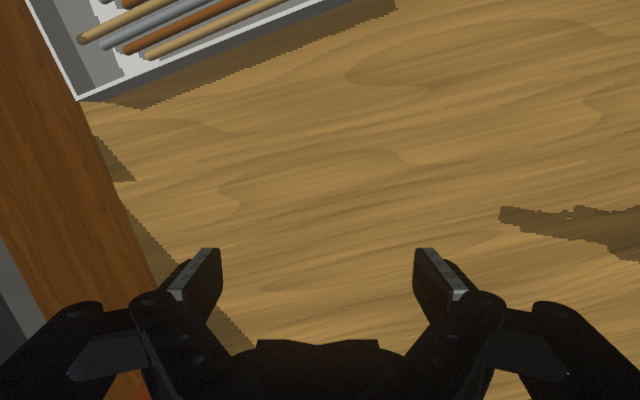

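The wrist view shows only the fingers at (195, 270) and (440, 270) over bare table. All three calls were refused as bad values, so I'll try one row with every field filled in.

```bash
python3 -m inch '[{"gripper":0.5,"tx":16,"ty":-27,"tz":0,"roll":0.009}]'
```

```text
time: 0.25
tool_pos: [0.1658, 0.5811, 0.255]
tcp_rot: [[-0.0, 0.973, -0.23], [-0.001, -0.23, -0.973], [-1.0, 0.0, 0.001]]
force: [0.8, -0.3, 0.1]
grip_width: 0.0734
```

```bash
python3 -m inch '[{"gripper":0.5,"tx":16,"ty":-27,"tz":0,"roll":0.009},{"gripper":0.5,"tx":16,"ty":-27,"tz":0,"roll":0.009},{"gripper":0.5,"tx":16,"ty":-27,"tz":0,"roll":0.009},{"gripper":0.5,"tx":16,"ty":-27,"tz":0,"roll":0.009},{"gripper":0.5,"tx":16,"ty":-27,"tz":0,"roll":0.009},{"gripper":0.5,"tx":16,"ty":-27,"tz":0,"roll":0.009},{"gripper":0.5,"tx":16,"ty":-27,"tz":0,"roll":0.009},{"gripper":0.5,"tx":16,"ty":-27,"tz":0,"roll":0.009},{"gripper":0.5,"tx":16,"ty":-27,"tz":0,"roll":0.009},{"gripper":0.5,"tx":16,"ty":-27,"tz":0,"roll":0.009},{"gripper":0.5,"tx":16,"ty":-27,"tz":0,"roll":0.009}]'
python3 -m inch '[{"gripper":0.5,"tx":8,"ty":-27,"tz":0,"roll":0},{"gripper":0.5,"tx":8,"ty":-27,"tz":0,"roll":0},{"gripper":0.5,"tx":8,"ty":-27,"tz":0,"roll":0},{"gripper":0.5,"tx":8,"ty":-27,"tz":0,"roll":0},{"gripper":0.5,"tx":8,"ty":-27,"tz":0,"roll":0},{"gripper":0.5,"tx":8,"ty":-27,"tz":0,"roll":0},{"gripper":0.5,"tx":8,"ty":-27,"tz":0,"roll":0},{"gripper":0.5,"tx":8,"ty":-27,"tz":0,"roll":0},{"gripper":0.5,"tx":8,"ty":-27,"tz":0,"roll":0},{"gripper":0.5,"tx":8,"ty":-27,"tz":0,"roll":0},{"gripper":0.5,"tx":8,"ty":-27,"tz":0,"roll":0},{"gripper":0.5,"tx":8,"ty":-27,"tz":0,"roll":0}]'
python3 - <<'E'
from h import *
from workcell import read_state
s=read_state();print(s["time"],s["tool_pos"],s["joint_positions"],s["force"],s["grip_width"])
d=grab("wrist","w2");print(d["world_from_camera"],d["k1"])
E
```

```text
time: 1.35
tool_pos: [0.3431, 0.2812, 0.2562]
tcp_rot: [[-0.0, 0.991, -0.135], [-0.0, -0.135, -0.991], [-1.0, -0.0, 0.0]]
force: [0.5, -0.0, 0.5]
grip_width: 0.0427
time: 2.55
tool_pos: [0.4388, -0.0427, 0.2562]
tcp_rot: [[-0.0, 0.991, -0.135], [0.0, -0.135, -0.991], [-1.0, -0.0, -0.0]]
force: [-0.0, -0.3, 1.1]
grip_width: 0.0431
2.55 [ 0.43882352 -0.04266915  0.25621597] [ 2.73838890e-01  6.57677755e-02 -4.15716283e-01 -2.06800572e-04
 -1.08939009e+00  1.16118932e+00] [-0.00458108 -0.25650752  1.13648879] 0.043128535096916956
[[-0.13592316 -0.9552504  -0.26271955  0.50366659]
 [-0.99071805  0.13062248  0.03762321 -0.05155728]
 [-0.00162251  0.26539487 -0.96413844  0.37355575]
 [ 0.          0.          0.          1.        ]] -0.024697881420110084
```

View pics/w2.png

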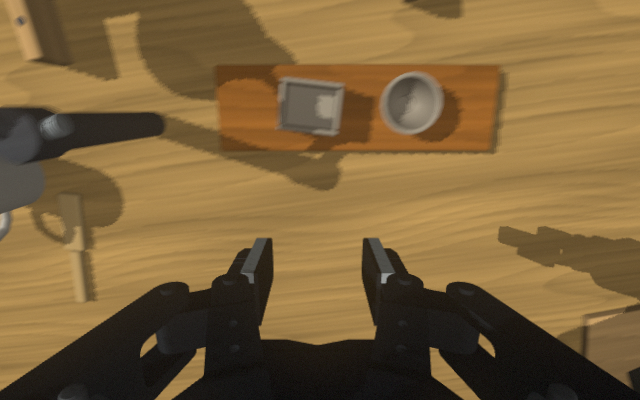

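The wrist view shows the board squared to the jaws at (217-500, 65-152), with the box at (312, 105), the bowl at (412, 102) and the post's foot at (160, 125). I'll cross-check the positions from this view.

```bash
python3 - <<'E'
from h import *
d=np.load("w2.npz")
print(boardpose(d))
C=cloud(d);z=C[...,2]
for zz in np.arange(.01,.15,.02):
    m=(d["depth"]>0)&(abs(z-zz)<.01)&(C[...,0]>.45)&(C[...,0]<.58)&(C[...,1]>.09)&(C[...,1]<.2);Q=C[m]
    if len(Q):print(round(zz,2),len(Q),Q.min(0).round(4),Q.max(0).round(4))
def top(z0,z1,x,y):
    m=(d["depth"]>0)&(z>z0)&(z<z1)&(C[...,0]>x[0])&(C[...,0]<x[1])&(C[...,1]>y[0])&(C[...,1]<y[1]);return cv2.minAreaRect((C[m][:,:2]*1000).astype(np.float32))
print("box",top(.046,.06,(.45,.58),(-.09,.01)),"bowl",top(.043,.06,(.45,.58),(-.2,-.09)))
for p in [(217,66),(217,151),(495,152),(500,67)]:print(p,at(d,*p,.018).round(4))
m=(d["depth"]>0)&(C[...,2]>.1);v,u=np.nonzero(m)
# fingertip lowest
s=np.array([.4388,-.0427,.2562]);r=C-s
m=(d["depth"]>0)&(abs(r[...,0])<.06)&(abs(r[...,1])<.09)&(C[...,2]>.18);print("tip z",np.percentile(C[m][:,2],[0.2,1]),C[m][C[m][:,2].argsort()[:3]])
E
```

```text
(array([500.00827026, -90.08555603]), np.float32(-0.13380936), [89.349609375, 298.7850036621094])
0.01 5059 [0.45   0.0901 0.    ] [0.5799 0.1999 0.0196]
0.03 248 [0.5011 0.1247 0.0201] [0.5275 0.141  0.0398]
0.05 298 [0.5012 0.1249 0.04  ] [0.5276 0.1411 0.0599]
0.07 343 [0.501  0.1245 0.0602] [0.528  0.1404 0.0799]
0.09 444 [0.5012 0.1243 0.0801] [0.5282 0.1404 0.1   ]
0.11 512 [0.5013 0.124  0.1001] [0.5277 0.141  0.12  ]
0.13 671 [0.5014 0.124  0.1201] [0.528  0.1404 0.14  ]
box ((507.8823547363281, -41.59728240966797), (60.140830993652344, 49.42554473876953), 75.70532989501953) bowl ((498.02862548828125, -139.91990661621094), (59.35480880737305, 57.39349365234375), 82.29922485351562)
(217, 66) [0.5628 0.046  0.018 ]
(217, 151) [0.4763 0.0649 0.018 ]
(495, 152) [ 0.4335 -0.2415  0.018 ]
(500, 67) [ 0.5224 -0.2465  0.018 ]
tip z [0.23713026 0.24340713] [[ 0.43890153 -0.06459981  0.23197655]
 [ 0.43289395 -0.06347926  0.23234262]
 [ 0.43186007 -0.06337244  0.23238194]]
```

```bash
python3 -m inch '[{"gripper":0.5,"tx":-5,"ty":0,"tz":-30,"roll":0},{"gripper":0.5,"tx":0,"ty":0,"tz":-30,"roll":0},{"gripper":0.5,"tx":0,"ty":0,"tz":-30,"roll":0},{"gripper":0.5,"tx":0,"ty":0,"tz":-30,"roll":0},{"gripper":0.5,"tx":0,"ty":0,"tz":-30,"roll":0},{"gripper":0.5,"tx":0,"ty":0,"tz":-30,"roll":0},{"gripper":0.5,"tx":0,"ty":0,"tz":-20,"roll":0},{"gripper":0.5,"tx":0,"ty":0,"tz":-12,"roll":0},{"gripper":0.5,"tx":0,"ty":0,"tz":-8,"roll":0},{"gripper":0.5,"tx":0,"ty":0,"tz":-2,"roll":0},{"gripper":0.5,"tx":0,"ty":0,"tz":0,"roll":0}]'
python3 - <<'E'
from h import *
grab("scene","s2")
d=grab("top","t2");crop(d,190,135,420,285,3.4,"pics/c2.png")
d=np.load("s2.npz");crop(d,200,120,460,300,3,"pics/c3.png")
E
```

```text
time: 3.7
tool_pos: [0.434, -0.0414, 0.0344]
tcp_rot: [[0.0, 0.991, -0.135], [-0.0, -0.135, -0.991], [-1.0, 0.0, -0.0]]
force: [0.0, 0.6, 0.7]
grip_width: 0.0424
```

View pics/c2.png

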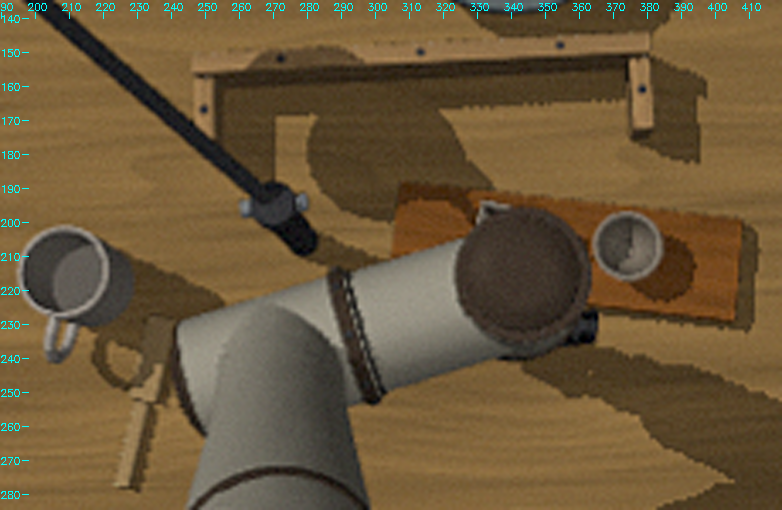

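View pics/c3.png

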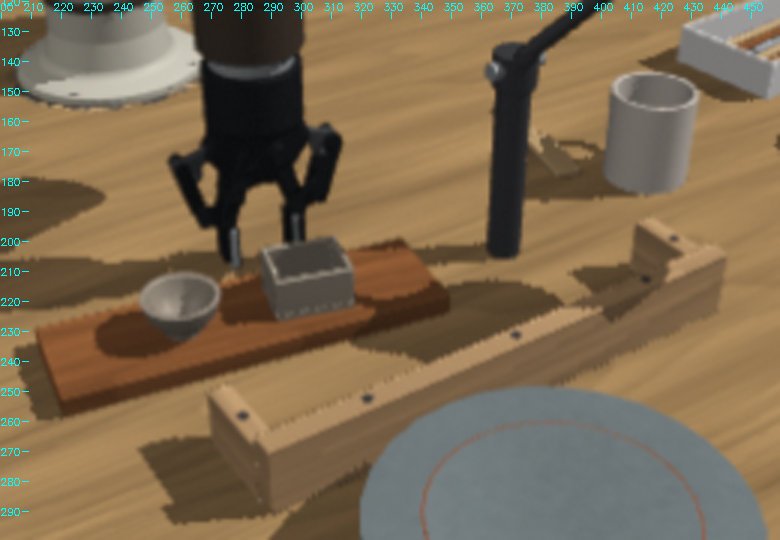

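The fingers stand at the near edge just behind the box (scene crop (295, 240)), clear of the pots. But the arm's forearm runs to the left of the tool, towards the lamp, so I need to know how high those links are.

```bash
python3 - <<'E'
from h import *
d=np.load("t2.npz");C=cloud(d)
for p in [(344,215),(330,215),(300,220),(280,225),(260,235),(245,250),(270,260),(280,290),(290,320)]:
    print(p,C[p[1],p[0]].round(3))
# lower outline from scene camera
d=np.load("s2.npz");C=cloud(d);
m=(d["depth"]>0)&(C[...,0]>.3)&(C[...,0]<.65)&(C[...,1]>0.0)&(C[...,1]<.3)&(C[...,2]>.15)
P=C[m]
for y in np.arange(0,.3,.02):
    Q=P[abs(P[:,1]-y)<.01]
    if len(Q):print(round(y,2),len(Q),Q[:,2].min().round(3),Q[:,2].max().round(3),Q[:,0].min().round(3),Q[:,0].max().round(3))
d=np.load("top0.npz");C=cloud(d)
m=(C[...,2]>.13)&(C[...,0]>.45)&(C[...,1]>.05)&(C[...,1]<.6)&(d["depth"]>0);P=C[m]
for y in np.arange(.1,.5,.03):
    Q=P[abs(P[:,1]-y)<.01]
    if len(Q):print("lamp",round(y,2),Q.min(0).round(3),Q.max(0).round(3))
E
```

```text
(344, 215) [ 0.433 -0.042  0.369]
(330, 215) [ 0.434 -0.014  0.365]
(300, 220) [0.428 0.049 0.343]
(280, 225) [0.418 0.091 0.345]
(260, 235) [0.396 0.128 0.37 ]
(245, 250) [0.368 0.163 0.348]
(270, 260) [0.342 0.087 0.506]
(280, 290) [0.297 0.059 0.599]
(290, 320) [0.263 0.039 0.654]
0.0 128 0.269 0.346 0.433 0.465
0.02 274 0.274 0.348 0.407 0.462
0.04 271 0.273 0.348 0.399 0.457
0.06 956 0.265 0.45 0.303 0.451
0.08 843 0.271 0.45 0.353 0.45
0.1 666 0.271 0.45 0.362 0.441
0.12 592 0.15 0.448 0.354 0.536
0.14 379 0.151 0.415 0.36 0.538
0.16 322 0.16 0.349 0.374 0.554
0.18 167 0.207 0.343 0.394 0.568
0.2 114 0.228 0.27 0.56 0.587
0.22 111 0.256 0.292 0.575 0.601
0.24 125 0.279 0.317 0.594 0.62
0.26 128 0.304 0.343 0.609 0.638
0.28 125 0.325 0.375 0.625 0.65
lamp 0.13 [0.5   0.12  0.131] [0.534 0.14  0.186]
lamp 0.16 [0.507 0.15  0.169] [0.552 0.17  0.218]
lamp 0.19 [0.544 0.18  0.217] [0.576 0.199 0.258]
lamp 0.22 [0.57  0.21  0.256] [0.602 0.23  0.294]
lamp 0.25 [0.594 0.24  0.294] [0.623 0.26  0.33 ]
lamp 0.28 [0.618 0.27  0.329] [0.657 0.29  0.374]
lamp 0.31 [0.639 0.3   0.367] [0.678 0.32  0.385]
lamp 0.34 [0.678 0.33  0.302] [0.791 0.35  0.378]
lamp 0.37 [0.684 0.36  0.3  ] [0.801 0.38  0.387]
lamp 0.4 [0.684 0.39  0.3  ] [0.802 0.41  0.387]
lamp 0.43 [0.696 0.42  0.303] [0.761 0.439 0.348]
```

View pics/s2.png

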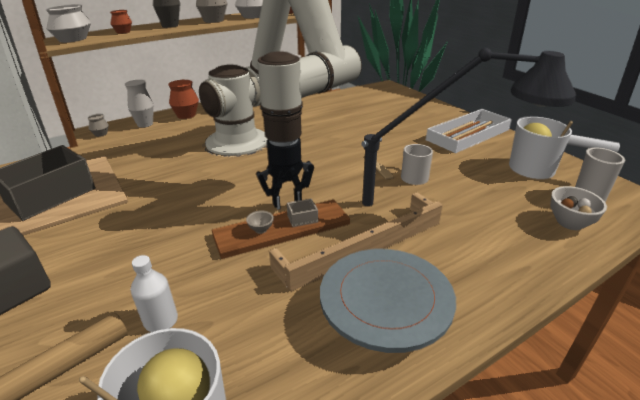

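```bash
python3 -m inch '[{"gripper":0.5,"tx":4,"ty":0,"tz":0,"roll":0},{"gripper":0.5,"tx":4,"ty":0,"tz":0,"roll":0},{"gripper":0.5,"tx":3,"ty":0,"tz":0,"roll":0},{"gripper":0.5,"tx":2,"ty":0,"tz":0,"roll":0},{"gripper":0.5,"tx":2,"ty":0,"tz":0,"roll":0},{"gripper":0.5,"tx":2,"ty":0,"tz":0,"roll":0}]'
python3 -m inch '[{"gripper":0.5,"tx":3,"ty":0.5,"tz":0,"roll":-0.012},{"gripper":0.5,"tx":3,"ty":0.5,"tz":0,"roll":-0.012},{"gripper":0.5,"tx":3,"ty":0.5,"tz":0,"roll":-0.012},{"gripper":0.5,"tx":3,"ty":0.5,"tz":0,"roll":-0.012},{"gripper":0.5,"tx":3,"ty":0.5,"tz":0,"roll":-0.012},{"gripper":0.5,"tx":3,"ty":0.5,"tz":0,"roll":-0.012}]'
python3 - <<'E'
from h import *
d=grab("top","t3");crop(d,190,135,420,285,3.4,"pics/c4.png");grab("wrist","w3")
E
```

```text
time: 4.4
tool_pos: [0.451, -0.0415, 0.0343]
tcp_rot: [[-0.0, 0.991, -0.135], [-0.0, -0.135, -0.991], [-1.0, -0.0, 0.0]]
force: [-0.3, 0.1, -0.3]
grip_width: 0.0427
time: 5.0
tool_pos: [0.4692, -0.0384, 0.0342]
tcp_rot: [[0.0, 0.978, -0.207], [0.0, -0.207, -0.978], [-1.0, 0.0, -0.0]]
force: [-1.3, -0.1, -0.8]
grip_width: 0.0428
```

View pics/c4.png

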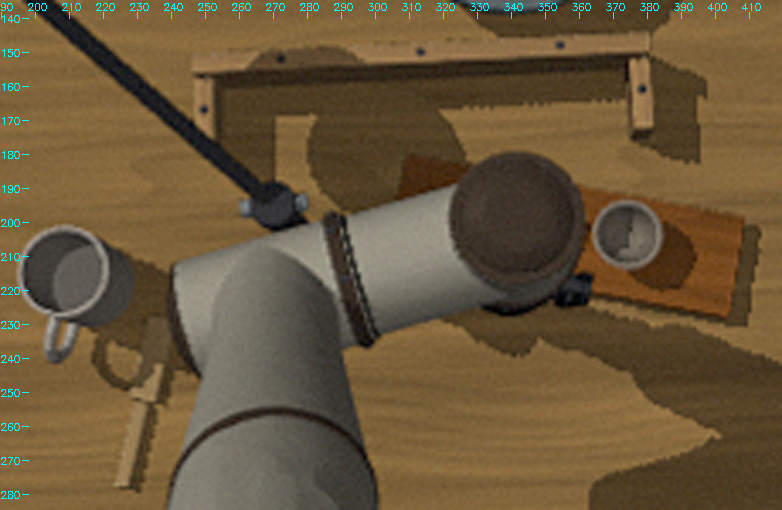

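View pics/w3.png

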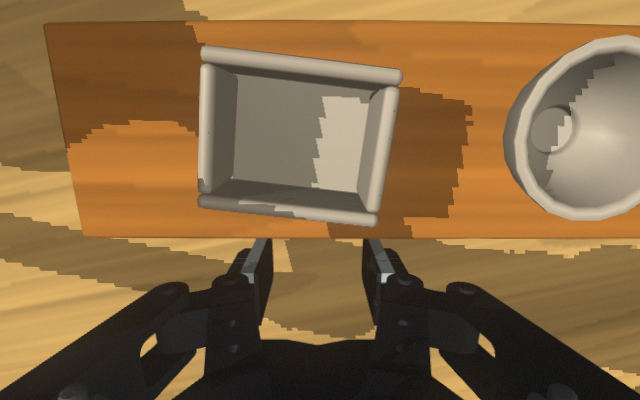

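The wrist view shows both fingers flush on the near edge (row 238), with the box untouched at (200-400, 45-225). The board is swinging as planned, so I'll continue.

```bash
python3 -m inch '[{"gripper":0.5,"tx":3,"ty":0.5,"tz":0,"roll":-0.012},{"gripper":0.5,"tx":3,"ty":0.5,"tz":0,"roll":-0.012},{"gripper":0.5,"tx":3,"ty":0.5,"tz":0,"roll":-0.012},{"gripper":0.5,"tx":3,"ty":0.5,"tz":0,"roll":-0.012},{"gripper":0.5,"tx":3,"ty":0.5,"tz":0,"roll":-0.012},{"gripper":0.5,"tx":3,"ty":0.5,"tz":0,"roll":-0.012},{"gripper":0.5,"tx":0,"ty":0,"tz":0,"roll":0}]'
python3 - <<'E'
from h import *
d=grab("wrist","w4");grab("top","t4");crop(np.load("t4.npz"),190,135,420,285,3.4,"pics/c5.png")
E
```

```text
time: 5.8
tool_pos: [0.4878, -0.0353, 0.0343]
tcp_rot: [[0.002, 0.961, -0.276], [0.0, -0.276, -0.961], [-1.0, 0.001, -0.001]]
force: [-0.8, -0.7, 0.4]
grip_width: 0.0424
```

View pics/c5.png

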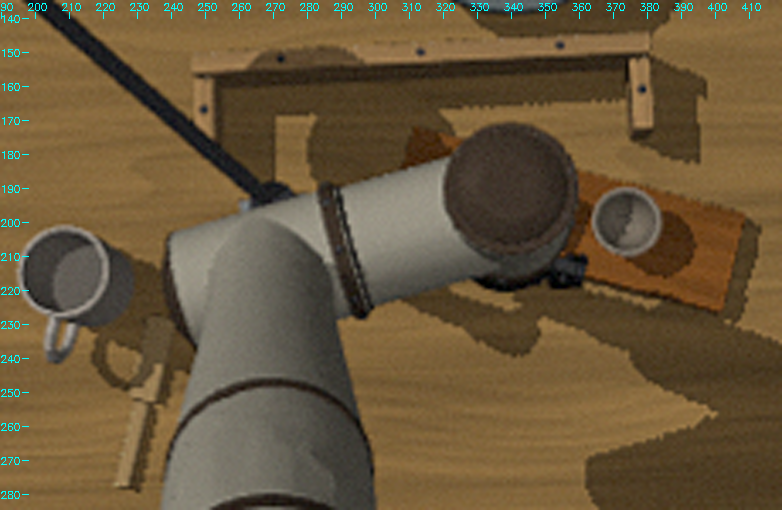

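View pics/w4.png

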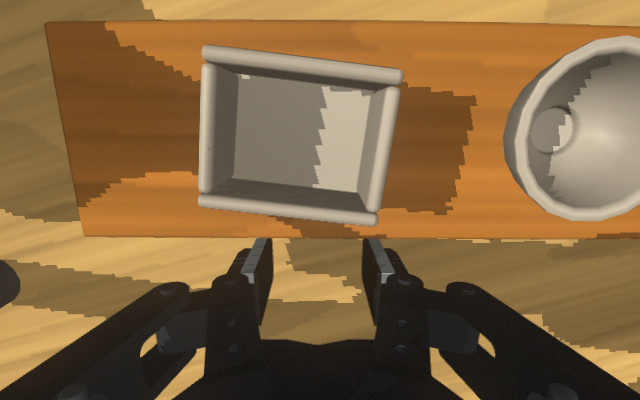

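```bash
cat >> h.py <<'E'
def bay(p):
    o=np.array([.658,.030]);a=.0215;d=np.array(p[:2])-o
    return np.array([d@[np.cos(a),np.sin(a)],d@[-np.sin(a),np.cos(a)]])
E
python3 - <<'E'
from h import *
w=np.load("w4.npz");t=np.load("t4.npz")
A=at(w,45,23,.018);B=at(w,83,236,.018);E=at(w,635,26,.018);F=at(w,600,238,.018)
print(A,B,E,F)
for p,q in((A,E),(B,F)):
    v=(p-q)[:2];print("yaw",np.arctan2(-v[0],v[1]))
y=-.28;mid=(A+B)[:2]/2;ax=np.array([-np.sin(y),np.cos(y)]);c=mid-.15*ax;print("center w",c,bay(c))
C=at(t,407.5,198,.018);D=at(t,401.5,226.3,.018);print(C,D);c=(C+D)[:2]/2+.15*ax;print("center t",c,bay(c))
E
```

```text
[0.61200486 0.03827427 0.018     ] [0.52791019 0.06391991 0.018     ] [ 0.54808641 -0.18103443  0.018     ] [ 0.46179663 -0.1623097   0.018     ]
yaw -0.2835983070378628
yaw -0.28432329734271317
center w [ 0.52850417 -0.09306123] [-0.13211151 -0.12024884]
[ 0.52848093 -0.2436015   0.018     ] [ 0.44529212 -0.22163645  0.018     ]
center t [ 0.52833987 -0.08846066] [-0.13217687 -0.1156458 ]
```

```bash
python3 -m inch '[{"gripper":0.5,"tx":-6,"ty":2,"tz":0,"roll":0},{"gripper":0.5,"tx":-9,"ty":2,"tz":0,"roll":0},{"gripper":0.5,"tx":-9,"ty":3,"tz":0,"roll":0},{"gripper":0.5,"tx":0,"ty":0,"tz":25,"roll":0},{"gripper":0.5,"tx":0,"ty":0,"tz":35,"roll":0},{"gripper":0.5,"tx":0,"ty":0,"tz":30,"roll":0}]'
python3 -m inch '[{"gripper":0.5,"tx":1,"ty":-18,"tz":0,"roll":-0.1428},{"gripper":0.5,"tx":1,"ty":-22,"tz":0,"roll":-0.1428},{"gripper":0.5,"tx":1,"ty":-22,"tz":0,"roll":-0.1428},{"gripper":0.5,"tx":1,"ty":-22,"tz":0,"roll":-0.1428},{"gripper":0.5,"tx":1,"ty":-22,"tz":0,"roll":-0.1428},{"gripper":0.5,"tx":1,"ty":-22,"tz":0,"roll":-0.1428},{"gripper":0.5,"tx":1,"ty":-22,"tz":0,"roll":-0.1428},{"gripper":0.5,"tx":1,"ty":-22,"tz":0,"roll":-0.1428},{"gripper":0.5,"tx":2,"ty":-22,"tz":0,"roll":-0.1428},{"gripper":0.5,"tx":2,"ty":-22,"tz":0,"roll":-0.1428},{"gripper":0.5,"tx":2,"ty":-20,"tz":0,"roll":-0.1428},{"gripper":0.5,"tx":0,"ty":0,"tz":0,"roll":0}]'
python3 - <<'E'
from h import *
from workcell import read_state
s=read_state();print(s["joint_positions"],s["tool_pos"])
d=grab("top","t5");crop(d,190,135,430,285,3.3,"pics/c6.png");print(boardpose(d))
E
```

```text
time: 6.5
tool_pos: [0.4621, -0.0283, 0.1256]
tcp_rot: [[0.0, 0.961, -0.275], [-0.0, -0.275, -0.961], [-1.0, 0.0, 0.0]]
force: [1.7, 0.1, -0.9]
grip_width: 0.043
time: 7.7
tool_pos: [0.4766, -0.2657, 0.1241]
tcp_rot: [[0.0, -0.279, -0.96], [-0.0, -0.96, 0.279], [-1.0, 0.0, -0.0]]
force: [0.1, -0.7, -0.7]
grip_width: 0.0429
[-2.11241394e-01  3.85815725e-01 -3.63112156e-01  3.10821309e-04
 -8.21393366e-01 -7.19218740e-02] [ 0.4765631  -0.26569081  0.12412744]
(array([552.09130859, -16.14458466]), np.float32(-0.2856306), [90.8349609375, 142.7840118408203])
```

View pics/c6.png

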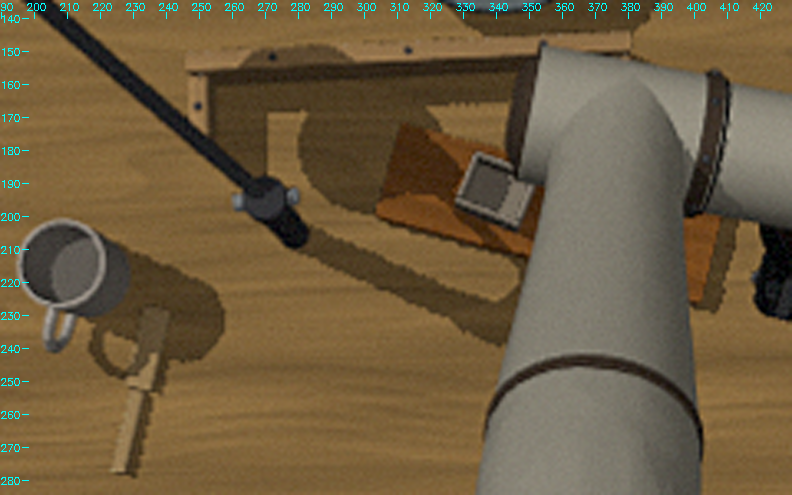

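```bash
python3 -m inch '[{"gripper":0.5,"tx":0,"ty":0,"tz":-25,"roll":0},{"gripper":0.5,"tx":0,"ty":0,"tz":-25,"roll":0},{"gripper":0.5,"tx":0,"ty":0,"tz":-20,"roll":0},{"gripper":0.5,"tx":0,"ty":0,"tz":-12,"roll":0},{"gripper":0.5,"tx":0,"ty":0,"tz":-8,"roll":0},{"gripper":0.5,"tx":1.5,"ty":5,"tz":0,"roll":0},{"gripper":0.5,"tx":1.5,"ty":5,"tz":0,"roll":0},{"gripper":0.5,"tx":0.9,"ty":3,"tz":0,"roll":0},{"gripper":0.5,"tx":0.6,"ty":2,"tz":0,"roll":0},{"gripper":0.5,"tx":0.6,"ty":2,"tz":0,"roll":0},{"gripper":0.5,"tx":0.6,"ty":2,"tz":0,"roll":0},{"gripper":0.5,"tx":0.6,"ty":2,"tz":0,"roll":0}]'
python3 -m inch '[{"gripper":0.5,"tx":0.9,"ty":3,"tz":0,"roll":0},{"gripper":0.5,"tx":0.9,"ty":3,"tz":0,"roll":0},{"gripper":0.5,"tx":0.9,"ty":3,"tz":0,"roll":0},{"gripper":0.5,"tx":0.9,"ty":3,"tz":0,"roll":0},{"gripper":0.5,"tx":0.9,"ty":3,"tz":0,"roll":0},{"gripper":0.5,"tx":0.9,"ty":3,"tz":0,"roll":0},{"gripper":0.5,"tx":0.9,"ty":3,"tz":0,"roll":0},{"gripper":0.5,"tx":0.9,"ty":3,"tz":0,"roll":0},{"gripper":0.5,"tx":0,"ty":0,"tz":0,"roll":0}]'
python3 - <<'E'
from h import *
d=grab("top","t6");crop(d,190,135,430,285,3.3,"pics/c7.png");
c,y,s=boardpose(d);ax=np.array([-np.sin(y),np.cos(y)]);L=c+ax*s[1]/2;print(c,y,s,"center",L-150*ax,bay((L-150*ax)/1000))
d=grab("scene","s6");crop(d,200,100,460,300,3,"pics/c8.png")
E
```

```text
time: 8.95
tool_pos: [0.4833, -0.2439, 0.0347]
tcp_rot: [[0.001, -0.276, -0.961], [-0.001, -0.961, 0.276], [-1.0, 0.0, -0.001]]
force: [-0.3, -3.3, 0.8]
grip_width: 0.0429
time: 9.85
tool_pos: [0.4905, -0.2189, 0.0341]
tcp_rot: [[0.0, -0.276, -0.961], [0.0, -0.961, 0.276], [-1.0, -0.0, -0.0]]
force: [0.3, -1.6, 0.2]
grip_width: 0.0428
[563.53826904  28.87918091] -0.28157672 [90.86995697021484, 105.72431945800781] center [536.54651546 -64.43322372] [-0.12345557 -0.09180035]
```

View pics/c7.png

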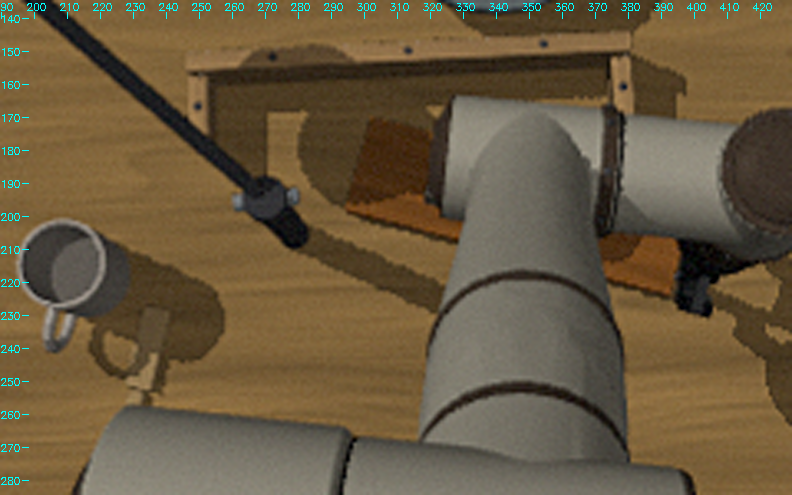

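View pics/c8.png

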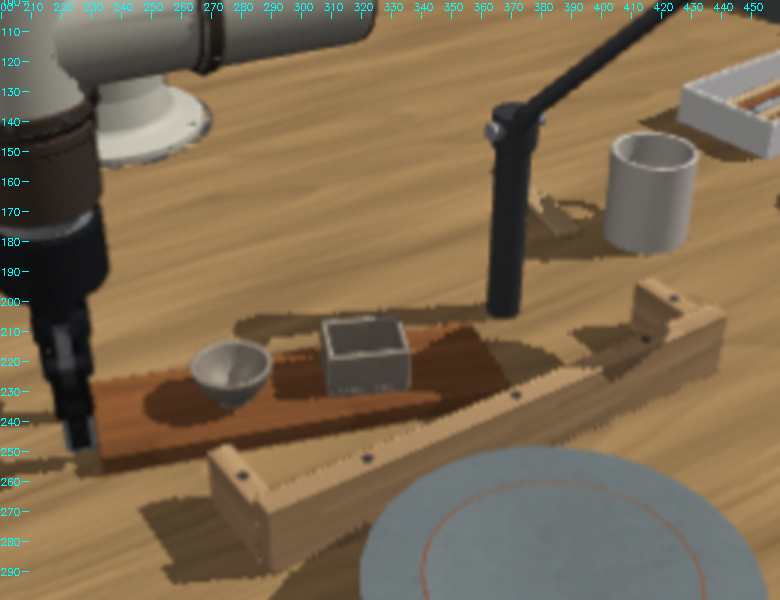

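```bash
python3 -m inch '[{"gripper":0.5,"tx":0.6,"ty":2,"tz":0,"roll":0},{"gripper":0.5,"tx":0.9,"ty":3,"tz":0,"roll":0},{"gripper":0.5,"tx":1.1,"ty":4,"tz":0,"roll":0},{"gripper":0.5,"tx":1.1,"ty":4,"tz":0,"roll":0},{"gripper":0.5,"tx":1.1,"ty":4,"tz":0,"roll":0},{"gripper":0.5,"tx":1.1,"ty":4,"tz":0,"roll":0},{"gripper":0.5,"tx":1.1,"ty":4,"tz":0,"roll":0},{"gripper":0.5,"tx":1.1,"ty":4,"tz":0,"roll":0},{"gripper":0.5,"tx":1.1,"ty":4,"tz":0,"roll":0},{"gripper":0.5,"tx":1.1,"ty":4,"tz":0,"roll":0},{"gripper":0.5,"tx":0.9,"ty":3,"tz":0,"roll":0},{"gripper":0.5,"tx":0.6,"ty":2,"tz":0,"roll":0}]'
python3 - <<'E'
from h import *
d=grab("top","t7");crop(d,190,135,430,285,3.3,"pics/c9.png");
c,y,s=boardpose(d);ax=np.array([-np.sin(y),np.cos(y)]);L=c+ax*s[1]/2;print(c,y,s,"center",L-150*ax,bay((L-150*ax)/1000))
d=grab("scene","s7");crop(d,200,100,460,300,3,"pics/c10.png")
E
```

```text
time: 11.15
tool_pos: [0.5023, -0.1772, 0.0343]
tcp_rot: [[0.0, -0.276, -0.961], [-0.0, -0.961, 0.276], [-1.0, -0.0, -0.0]]
force: [-0.9, -2.2, -0.5]
grip_width: 0.0426
[579.91699219  86.95323944] 1.2950178 [71.56419372558594, 90.84819793701172] center [680.54133987  58.47763062] [0.02314835 0.02798645]
```

View pics/c9.png

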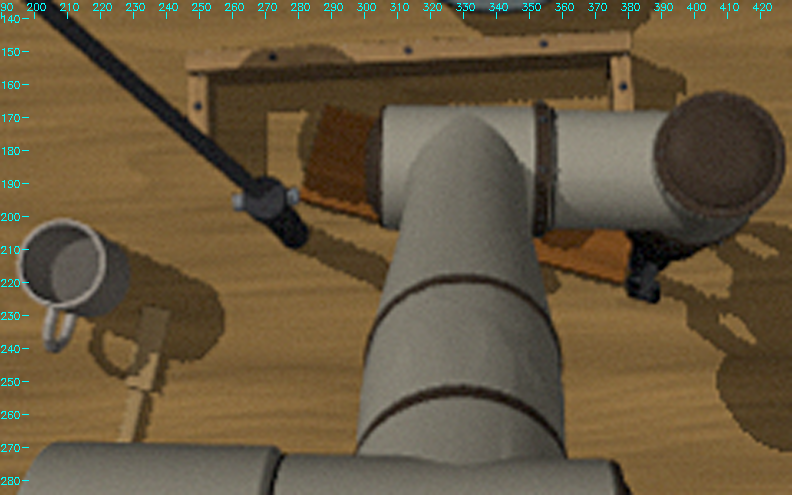

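View pics/c10.png

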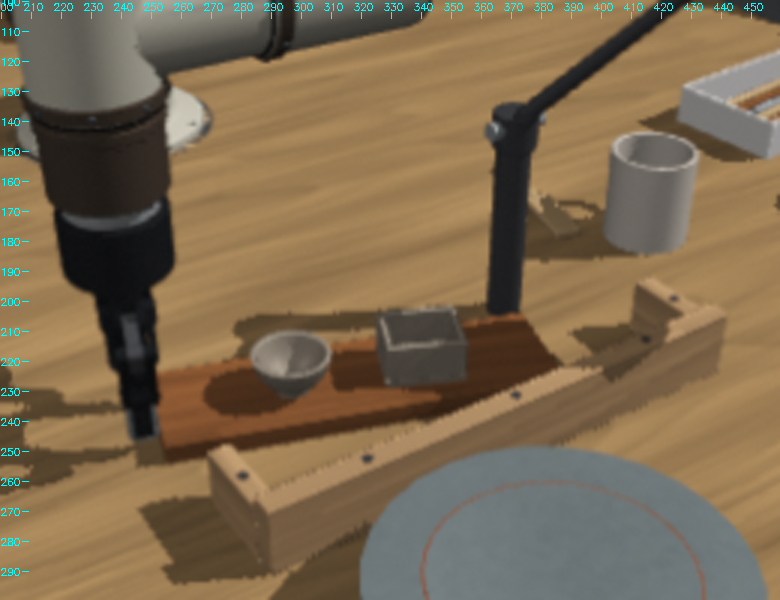

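```bash
python3 -m inch '[{"gripper":0.5,"tx":0.6,"ty":2,"tz":0,"roll":0},{"gripper":0.5,"tx":0.9,"ty":3,"tz":0,"roll":0},{"gripper":0.5,"tx":1.1,"ty":4,"tz":0,"roll":0},{"gripper":0.5,"tx":1.1,"ty":4,"tz":0,"roll":0},{"gripper":0.5,"tx":1.1,"ty":4,"tz":0,"roll":0},{"gripper":0.5,"tx":1.1,"ty":4,"tz":0,"roll":0},{"gripper":0.5,"tx":1.1,"ty":4,"tz":0,"roll":0},{"gripper":0.5,"tx":1.1,"ty":4,"tz":0,"roll":0},{"gripper":0.5,"tx":1.1,"ty":4,"tz":0,"roll":0},{"gripper":0.5,"tx":1.1,"ty":4,"tz":0,"roll":0},{"gripper":0.5,"tx":0.9,"ty":3,"tz":0,"roll":0},{"gripper":0.5,"tx":0.6,"ty":2,"tz":0,"roll":0}]'
python3 - <<'E'
from h import *
d=grab("top","t8");crop(d,190,135,430,285,3.3,"pics/c11.png");
d=grab("scene","s8");crop(d,200,100,460,300,3,"pics/c12.png")
E
```

```text
time: 12.45
tool_pos: [0.514, -0.1353, 0.0344]
tcp_rot: [[-0.0, -0.276, -0.961], [-0.0, -0.961, 0.276], [-1.0, 0.0, 0.0]]
force: [-1.1, -4.9, 3.7]
grip_width: 0.0426
```

View pics/c11.png

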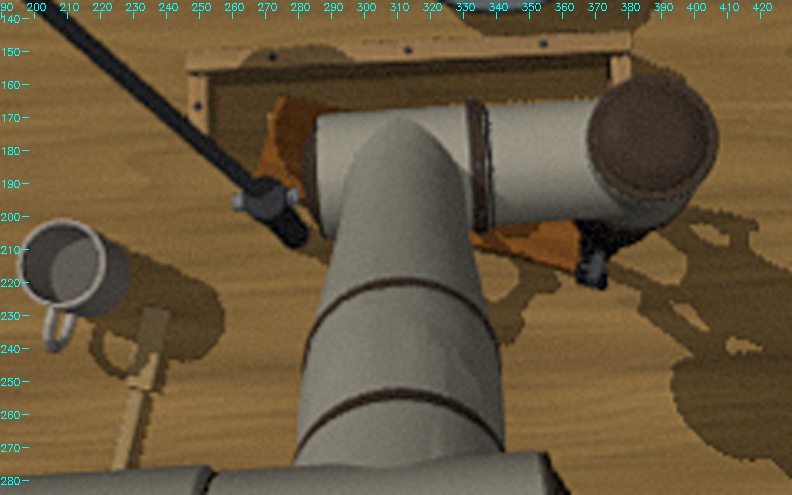

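View pics/c12.png

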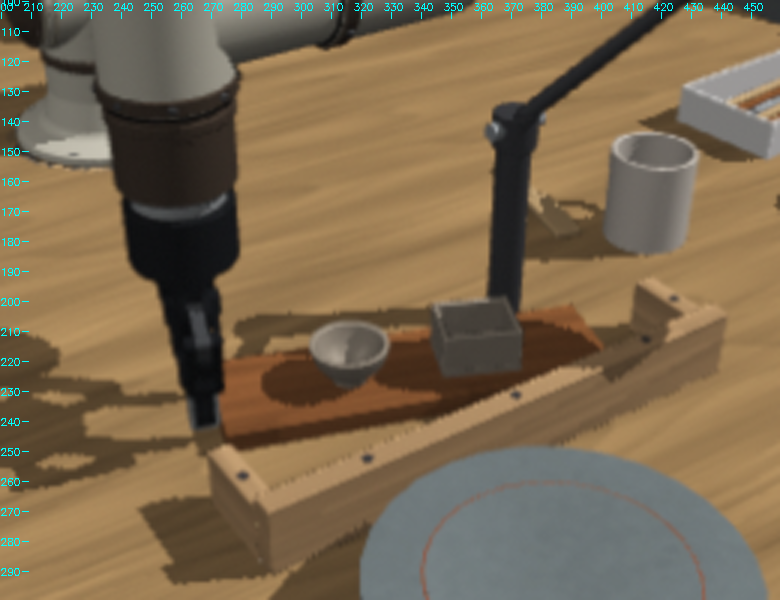

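```bash
python3 -c "
from h import *
d=np.load('t8.npz');p=at(d,274.4,163.3,.018);print(p,bay(p))"
python3 -m inch '[{"gripper":0.5,"tx":0.5,"ty":2,"tz":0,"roll":0},{"gripper":0.5,"tx":0.5,"ty":2,"tz":0,"roll":0},{"gripper":0.5,"tx":0.5,"ty":2,"tz":0,"roll":0},{"gripper":0.5,"tx":0.5,"ty":2,"tz":0,"roll":0},{"gripper":0.5,"tx":0,"ty":0,"tz":0,"roll":0}]'
```

```text
[0.64318368 0.14892676 0.018     ] [-0.01225616  0.1192178 ]
time: 13.05
tool_pos: [0.516, -0.1271, 0.0342]
tcp_rot: [[0.0, -0.276, -0.961], [0.0, -0.961, 0.276], [-1.0, -0.0, 0.0]]
force: [-0.4, -2.5, 1.7]
grip_width: 0.0428
```

```bash
python3 -m inch '[{"gripper":0.5,"tx":-2,"ty":-7,"tz":0,"roll":0},{"gripper":0.5,"tx":-3,"ty":-9,"tz":0,"roll":0},{"gripper":0.5,"tx":-2,"ty":-8,"tz":0,"roll":0},{"gripper":0.5,"tx":0,"ty":0,"tz":25,"roll":0},{"gripper":0.5,"tx":0,"ty":0,"tz":35,"roll":0},{"gripper":0.5,"tx":0,"ty":0,"tz":30,"roll":0}]'
python3 -m inch '[{"gripper":0.5,"tx":-8,"ty":10,"tz":0,"roll":0.1428},{"gripper":0.5,"tx":-8,"ty":10,"tz":0,"roll":0.1428},{"gripper":0.5,"tx":-7,"ty":13,"tz":0,"roll":0.1428},{"gripper":0.5,"tx":-5,"ty":14,"tz":0,"roll":0.1428},{"gripper":0.5,"tx":-5,"ty":14,"tz":0,"roll":0.1428},{"gripper":0.5,"tx":-5,"ty":14,"tz":0,"roll":0.1428},{"gripper":0.5,"tx":0,"ty":14,"tz":0,"roll":0.1428},{"gripper":0.5,"tx":0,"ty":14,"tz":0,"roll":0.1428},{"gripper":0.5,"tx":0,"ty":14,"tz":0,"roll":0.1428},{"gripper":0.5,"tx":0,"ty":12,"tz":0,"roll":0.1428},{"gripper":0.5,"tx":0,"ty":10,"tz":0,"roll":0.1428},{"gripper":0.5,"tx":0,"ty":0,"tz":0,"roll":0}]'
python3 - <<'E'
from h import *
d=grab("wrist","w9");print(boardpose(d))
E
```

```text
time: 13.65
tool_pos: [0.5087, -0.1523, 0.1254]
tcp_rot: [[-0.0, -0.277, -0.961], [0.0, -0.961, 0.277], [-1.0, 0.0, 0.0]]
force: [1.4, -0.0, 0.7]
grip_width: 0.0426
time: 14.85
tool_pos: [0.471, -0.0122, 0.1243]
tcp_rot: [[0.0, 0.961, -0.276], [0.0, -0.276, -0.961], [-1.0, 0.0, -0.0]]
force: [-0.4, -0.7, -0.6]
grip_width: 0.0427
(array([560.72290039,  27.7902832 ]), np.float32(-0.2826936), [89.0755386352539, 298.930419921875])
```

View pics/w9.png

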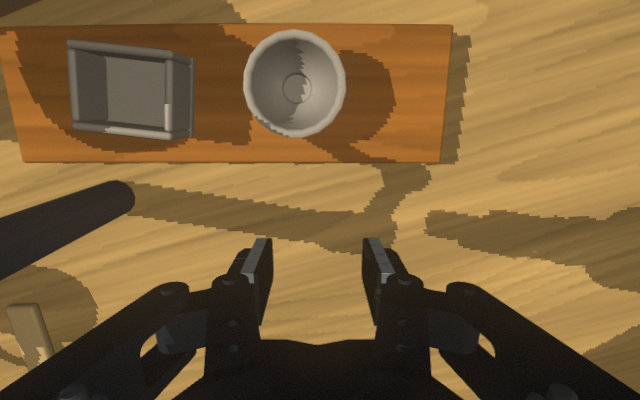

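```bash
python3 -m inch '[{"gripper":0.5,"tx":0,"ty":0,"tz":-25,"roll":0},{"gripper":0.5,"tx":0,"ty":0,"tz":-25,"roll":0},{"gripper":0.5,"tx":0,"ty":0,"tz":-20,"roll":0},{"gripper":0.5,"tx":0,"ty":0,"tz":-12,"roll":0},{"gripper":0.5,"tx":0,"ty":0,"tz":-8,"roll":0},{"gripper":0.5,"tx":5,"ty":-1.4,"tz":0,"roll":0},{"gripper":0.5,"tx":5,"ty":-1.4,"tz":0,"roll":0},{"gripper":0.5,"tx":3,"ty":-0.8,"tz":0,"roll":0},{"gripper":0.5,"tx":2,"ty":-0.6,"tz":0,"roll":0},{"gripper":0.5,"tx":2,"ty":-0.6,"tz":0,"roll":0},{"gripper":0.5,"tx":2,"ty":-0.6,"tz":0,"roll":0}]'
python3 -m inch '[{"gripper":0.5,"tx":2.5,"ty":-1.6,"tz":0,"roll":0.018},{"gripper":0.5,"tx":2.5,"ty":-1.6,"tz":0,"roll":0.018},{"gripper":0.5,"tx":2.5,"ty":-1.6,"tz":0,"roll":0.018},{"gripper":0.5,"tx":2.5,"ty":-1.6,"tz":0,"roll":0.018},{"gripper":0.5,"tx":2.5,"ty":-1.6,"tz":0,"roll":0.018},{"gripper":0.5,"tx":2.5,"ty":-1.5,"tz":0,"roll":0.018},{"gripper":0.5,"tx":2.5,"ty":-1.5,"tz":0,"roll":0.018},{"gripper":0.5,"tx":2.5,"ty":-1.5,"tz":0,"roll":0.018}]'
python3 - <<'E'
from h import *
d=grab("wrist","w10");grab("top","t10");d=grab("scene","s10");crop(d,200,100,460,300,3,"pics/c13.png")
E
```

```text
time: 16.0
tool_pos: [0.4901, -0.0179, 0.0346]
tcp_rot: [[0.0, 0.961, -0.276], [0.0, -0.276, -0.961], [-1.0, 0.0, -0.0]]
force: [-0.4, -0.1, -0.4]
grip_width: 0.0423
time: 16.8
tool_pos: [0.5103, -0.0305, 0.0342]
tcp_rot: [[0.0, 0.991, -0.134], [0.0, -0.134, -0.991], [-1.0, 0.0, -0.0]]
force: [-0.7, -0.5, 1.3]
grip_width: 0.0426
```

View pics/w10.png

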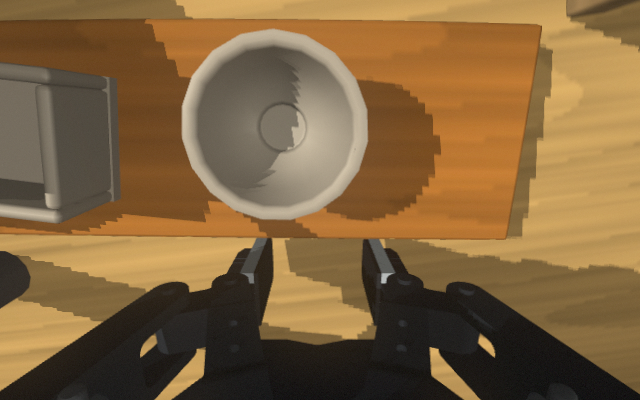

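View pics/c13.png

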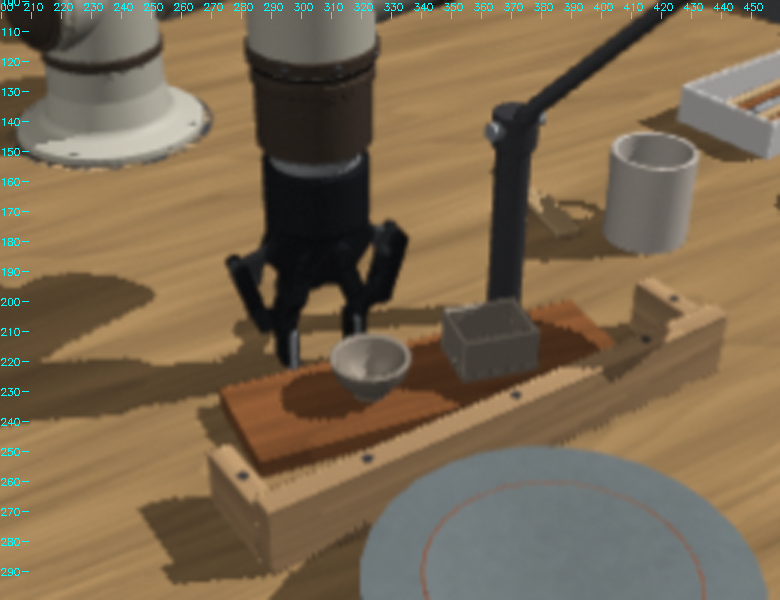

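```bash
python3 - <<'E'
from h import *
w=np.load("w10.npz")
A=at(w,541,25,.018);B=at(w,507,238,.018);E=at(w,20,18,.018);F=at(w,20,235,.018)
for p,q in((E,A),(F,B)):
    v=(p-q)[:2];print("yaw",np.arctan2(-v[0],v[1]))
y=-.134;ax=np.array([-np.sin(y),np.cos(y)]);c=((A+B)/2)[:2]+.15*ax
print("c",c,bay(c),"farcorner",bay(A),"cheek tip",bay(at(w,568,17,.045)),bay(at(w,568,17,0)))
E
```

```text
yaw -0.15063072228879265
yaw -0.13958224462129284
c [0.57239843 0.02615474] [-0.08566445 -0.00200408] farcorner [-0.06574135 -0.15697588] cheek tip [-0.06839295 -0.14722117] [-0.06165624 -0.18087439]
```

```bash
python3 -m inch '[{"gripper":0.5,"tx":2.7,"ty":-1.4,"tz":0,"roll":0.018},{"gripper":0.5,"tx":2.7,"ty":-1.4,"tz":0,"roll":0.018},{"gripper":0.5,"tx":2.7,"ty":-1.3,"tz":0,"roll":0.018},{"gripper":0.5,"tx":2.7,"ty":-1.2,"tz":0,"roll":0.018},{"gripper":0.5,"tx":2.7,"ty":-1.2,"tz":0,"roll":0.018},{"gripper":0.5,"tx":2.7,"ty":-1.1,"tz":0,"roll":0.018},{"gripper":0.5,"tx":2.7,"ty":-1,"tz":0,"roll":0.018},{"gripper":0.5,"tx":2.7,"ty":-1,"tz":0,"roll":0.018},{"gripper":0.5,"tx":0,"ty":0,"tz":0,"roll":0.01}]'
python3 - <<'E'
from h import *
d=grab("wrist","w11");d=grab("top","t11");crop(d,190,135,430,285,3.3,"pics/c14.png")
E
```

```text
time: 17.85
tool_pos: [0.5322, -0.0402, 0.0343]
tcp_rot: [[0.001, 1.0, 0.019], [-0.0, 0.019, -1.0], [-1.0, 0.001, 0.0]]
force: [-1.7, -0.3, -0.1]
grip_width: 0.0429
```

View pics/w11.png

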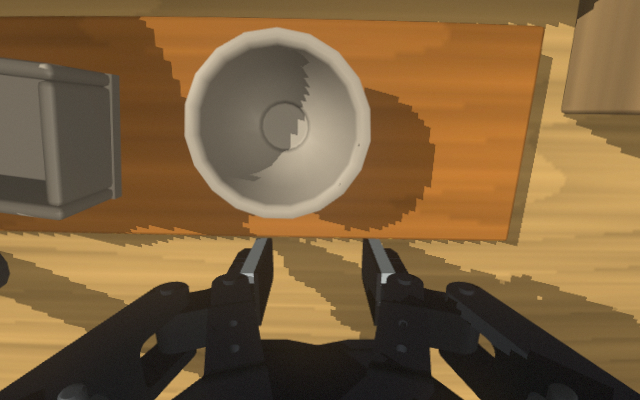

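View pics/c14.png

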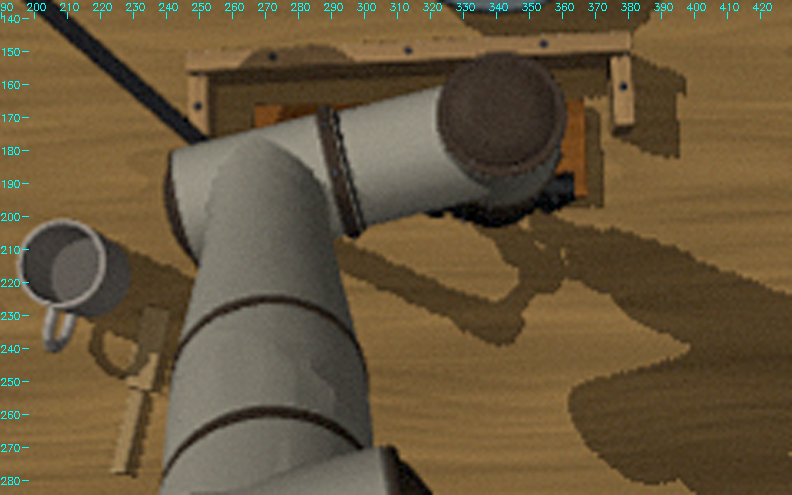

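```bash
python3 - <<'E'
from h import *
d=np.load("t11.npz");C=cloud(d)
for p in [(243,180),(248,178),(255,176),(262,173),(270,171),(285,168),(243,190),(239,176),(237,173),(240,178),(245,171),(242,168),(235,165)]:print(p,C[p[1],p[0]].round(3))
w=np.load("w11.npz")
A=at(w,544,27,.018);B=at(w,510,241,.018);E=at(w,20,17,.018);F=at(w,20,234,.018)
for p,q in((E,A),(F,B)):
    v=(p-q)[:2];print("yaw",np.arctan2(-v[0],v[1]))
y=.01;ax=np.array([-np.sin(y),np.cos(y)]);c=((A+B)/2)[:2]+.15*ax
print("c",c,bay(c))
d=grab("scene","s11");C=cloud(d)
P=C[(d["depth"]>0)&(C[...,2]>.2)&(C[...,0]>.4)&(C[...,1]>.1)&(C[...,1]<.3)]
for y in np.arange(.1,.3,.02):
    Q=P[abs(P[:,1]-y)<.01];print(round(y,2),[ (a.round(3)) for a in (Q.min(0),Q.max(0))]) if len(Q) else 0
crop(d,200,60,460,240,3,"pics/c15.png")
E
```

```text
(243, 180) [0.52  0.173 0.329]
(248, 178) [0.549 0.184 0.227]
(255, 176) [0.609 0.21  0.004]
(262, 173) [0.618 0.189 0.001]
(270, 171) [0.62  0.162 0.017]
(285, 168) [0.546 0.082 0.325]
(243, 190) [0.493 0.168 0.351]
(239, 176) [ 0.612  0.26  -0.004]
(237, 173) [ 0.621  0.266 -0.003]
(240, 178) [0.605 0.256 0.   ]
(245, 171) [0.563 0.189 0.24 ]
(242, 168) [0.57  0.195 0.246]
(235, 165) [0.573 0.208 0.263]
yaw -0.0021024498854718943
yaw 0.00527409448171528
c [0.58534956 0.02405523] [-0.07276146 -0.00438154]
0.1 [array([0.444, 0.1  , 0.273]), array([0.544, 0.11 , 0.457])]
0.12 [array([0.435, 0.11 , 0.271]), array([0.541, 0.13 , 0.456])]
0.14 [array([0.457, 0.13 , 0.272]), array([0.537, 0.15 , 0.415])]
0.16 [array([0.48 , 0.151, 0.201]), array([0.552, 0.17 , 0.35 ])]
0.18 [array([0.493, 0.17 , 0.206]), array([0.569, 0.19 , 0.348])]
0.2 [array([0.559, 0.191, 0.229]), array([0.587, 0.21 , 0.268])]
0.22 [array([0.577, 0.21 , 0.256]), array([0.602, 0.23 , 0.291])]
0.24 [array([0.594, 0.23 , 0.278]), array([0.619, 0.25 , 0.319])]
0.26 [array([0.611, 0.25 , 0.305]), array([0.637, 0.27 , 0.342])]
0.28 [array([0.627, 0.27 , 0.326]), array([0.661, 0.29 , 0.376])]
```

View pics/c15.png

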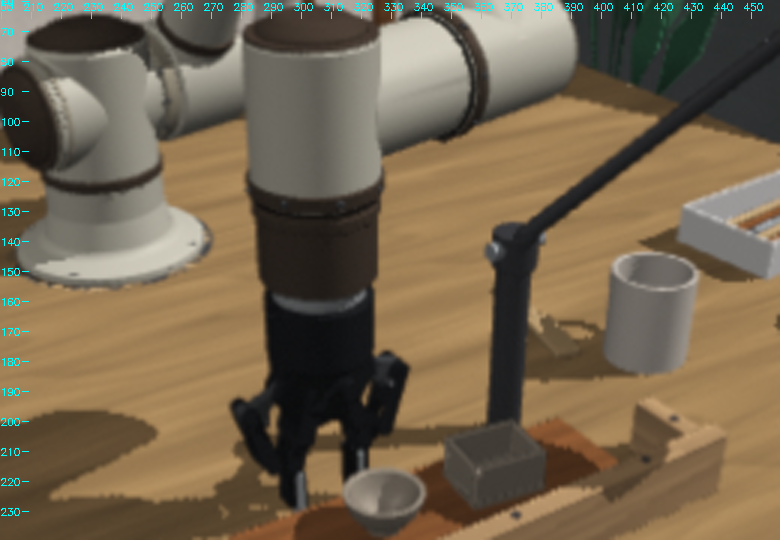

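```bash
python3 -m inch '[{"gripper":0.5,"tx":2.5,"ty":0,"tz":0,"roll":0},{"gripper":0.5,"tx":2.5,"ty":0,"tz":0,"roll":0},{"gripper":0.5,"tx":2.5,"ty":0,"tz":0,"roll":0},{"gripper":0.5,"tx":2.5,"ty":0,"tz":0,"roll":0},{"gripper":0.5,"tx":2.5,"ty":0,"tz":0,"roll":0},{"gripper":0.5,"tx":2.5,"ty":0,"tz":0,"roll":0},{"gripper":0.5,"tx":2,"ty":0,"tz":0,"roll":0},{"gripper":0.5,"tx":2,"ty":0,"tz":0,"roll":0},{"gripper":0.5,"tx":0,"ty":0,"tz":0,"roll":0}]'
python3 - <<'E'
from h import *
d=grab("wrist","w12");d=grab("scene","s12");crop(d,200,60,460,240,3,"pics/c16.png")
C=cloud(d)
P=C[(d["depth"]>0)&(C[...,2]>.2)&(C[...,0]>.4)&(C[...,1]>.1)&(C[...,1]<.3)]
for y in np.arange(.16,.24,.01):
    Q=P[abs(P[:,1]-y)<.005];print(round(y,2),[ (a.round(3)) for a in (Q.min(0),Q.max(0))]) if len(Q) else 0
E
```

```text
time: 18.9
tool_pos: [0.5512, -0.0399, 0.0343]
tcp_rot: [[0.001, 1.0, 0.018], [0.0, 0.018, -1.0], [-1.0, 0.001, -0.0]]
force: [-1.9, -0.3, 0.3]
grip_width: 0.0427
0.16 [array([0.499, 0.155, 0.2  ]), array([0.551, 0.165, 0.35 ])]
0.17 [array([0.506, 0.165, 0.202]), array([0.556, 0.175, 0.35 ])]
0.18 [array([0.524, 0.175, 0.214]), array([0.566, 0.185, 0.344])]
0.19 [array([0.554, 0.185, 0.221]), array([0.573, 0.195, 0.251])]
0.2 [array([0.558, 0.195, 0.237]), array([0.581, 0.205, 0.264])]
0.21 [array([0.57 , 0.205, 0.251]), array([0.591, 0.215, 0.274])]
0.22 [array([0.58 , 0.215, 0.258]), array([0.599, 0.225, 0.287])]
0.23 [array([0.59 , 0.225, 0.271]), array([0.606, 0.235, 0.299])]
```

View pics/w12.png

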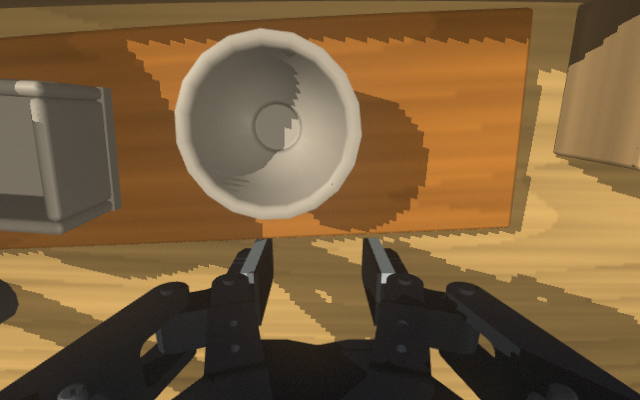

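View pics/s12.png

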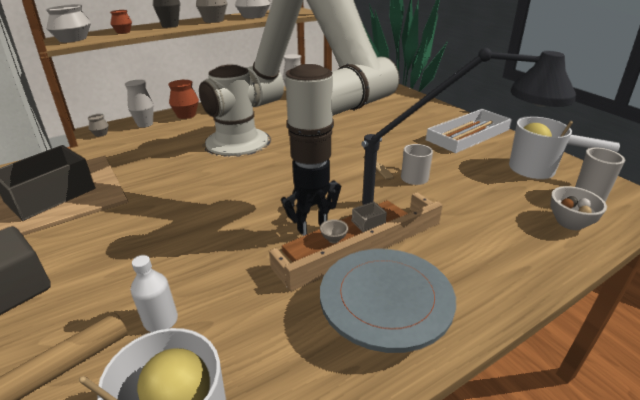

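```bash
python3 -m inch '[{"gripper":0.5,"tx":1.5,"ty":0,"tz":0,"roll":-0.005},{"gripper":0.5,"tx":1.5,"ty":0,"tz":0,"roll":-0.005},{"gripper":0.5,"tx":1.5,"ty":0,"tz":0,"roll":0},{"gripper":0.5,"tx":1,"ty":0,"tz":0,"roll":0},{"gripper":0.5,"tx":1,"ty":0,"tz":0,"roll":0},{"gripper":0.5,"tx":0,"ty":0,"tz":0,"roll":0}]'
python3 - <<'E'
from h import *
d=grab("wrist","w13")
E
```

```text
time: 19.6
tool_pos: [0.5558, -0.0401, 0.0342]
tcp_rot: [[-0.003, 1.0, 0.008], [-0.0, 0.008, -1.0], [-1.0, -0.003, 0.0]]
force: [-5.0, 0.2, 2.7]
grip_width: 0.0426
```

View pics/w13.png

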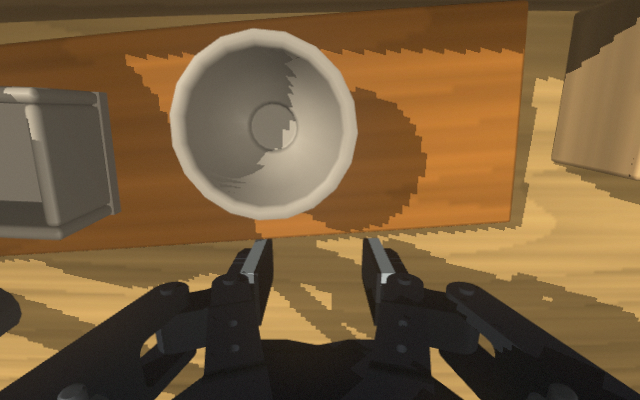

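```bash
python3 -m inch '[{"gripper":0.5,"tx":1.5,"ty":0,"tz":0,"roll":0},{"gripper":0.5,"tx":1.5,"ty":0,"tz":0,"roll":0},{"gripper":0.5,"tx":1,"ty":0,"tz":0,"roll":0},{"gripper":0.5,"tx":0,"ty":0,"tz":0,"roll":0}]'
python3 - <<'E'
from h import *
d=grab("wrist","w14");d=grab("top","t14");crop(d,190,135,430,285,3.3,"pics/c17.png")
E
```

```text
time: 20.05
tool_pos: [0.5564, -0.0403, 0.0337]
tcp_rot: [[-0.011, 1.0, 0.008], [-0.001, 0.008, -1.0], [-1.0, -0.011, 0.001]]
force: [-11.5, 2.8, 6.8]
grip_width: 0.0428
```

View pics/w14.png

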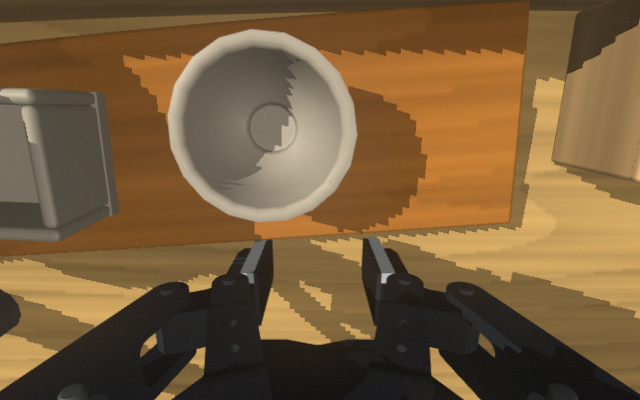

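View pics/c17.png

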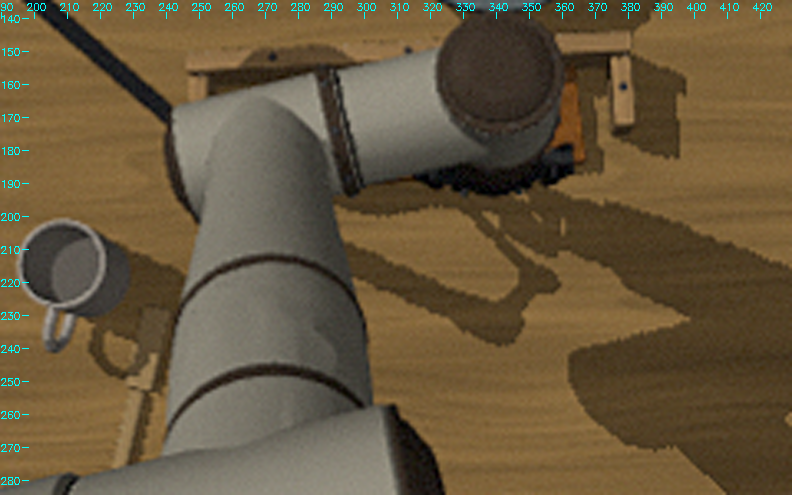

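The push has stalled at 11.5 N (wrist view: right corner on the rail at (527, 3), left part still short of it). I'll work out what is blocking before pushing harder.

```bash
python3 - <<'E'
from h import *
from workcell import read_state
s=read_state();print(s["force"],s["moment"],s["tool_pos"],s["joint_positions"],s["tau"])
d=np.load("t14.npz");C=cloud(d)
for p in [(241,166),(243,168),(245,166),(248,166),(243,163),(240,162),(236,159),(233,156),(241,172),(244,175)]:print(p,C[p[1],p[0]].round(3))
w=np.load("w14.npz")
A=at(w,528,2,.018);B=at(w,511,222,.018);E=at(w,5,43,.018);F=at(w,5,256,.018)
for p,q in((E,A),(F,B)):
    v=(p-q)[:2];print("yaw",np.arctan2(-v[0],v[1]))
print(A,bay(A),B,E,bay(E))
crop(w,0,0,320,130,2.5,"pics/c18.png");crop(w,380,0,640,130,3,"pics/c19.png")
d=grab("scene","s14");crop(d,270,60,470,250,3,"pics/c20.png")
E
```

```text
[-11.31737056   2.37365368   7.57678234] [0.88215562 3.17362766 0.34885445] [ 0.55633519 -0.0403015   0.03369969] [ 0.21756727  0.53497909 -0.40241647 -0.00220243 -0.64386669  1.36289999] [ -1.14328545 -37.2686398   16.84456408   4.02696401   2.97950238
  -0.31826123]
(241, 166) [0.573 0.196 0.25 ]
(243, 168) [0.545 0.172 0.339]
(245, 166) [0.552 0.17  0.326]
(248, 166) [0.551 0.163 0.33 ]
(243, 163) [ 0.652  0.248 -0.002]
(240, 162) [0.654 0.257 0.002]
(236, 159) [ 0.666  0.271 -0.005]
(233, 156) [0.673 0.278 0.005]
(241, 172) [0.535 0.175 0.342]
(244, 175) [0.527 0.168 0.344]
yaw 0.07384738162735252
yaw 0.0811692003844224
[ 0.6619094  -0.11752464  0.018     ] [ 0.00073697 -0.14757459] [ 0.57513614 -0.12560398  0.018     ] [0.64714975 0.08197887 0.018     ] [-0.00973028  0.05220012]
```

View pics/c20.png

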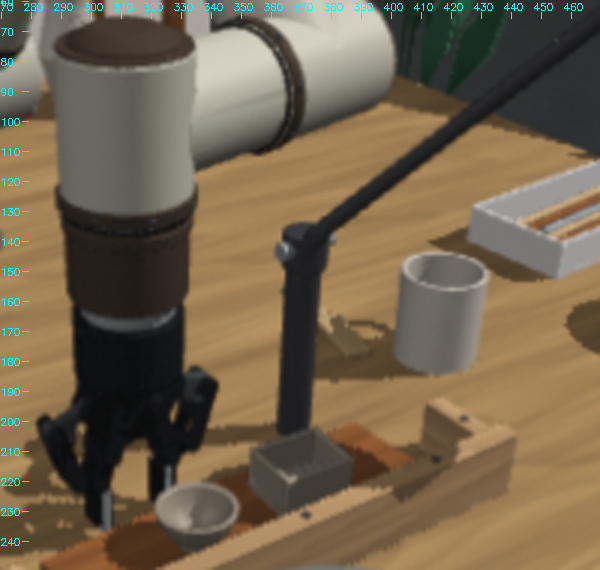

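View pics/c18.png

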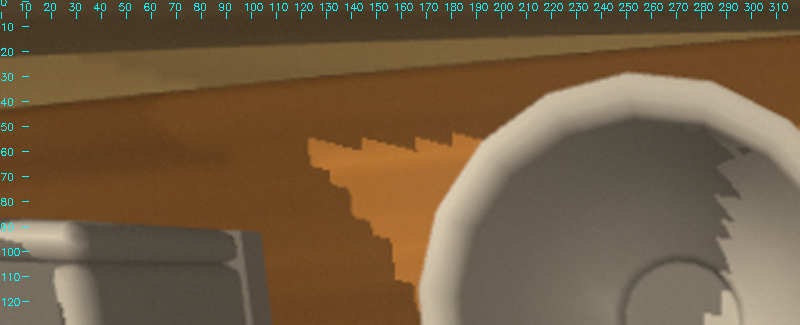

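View pics/c19.png

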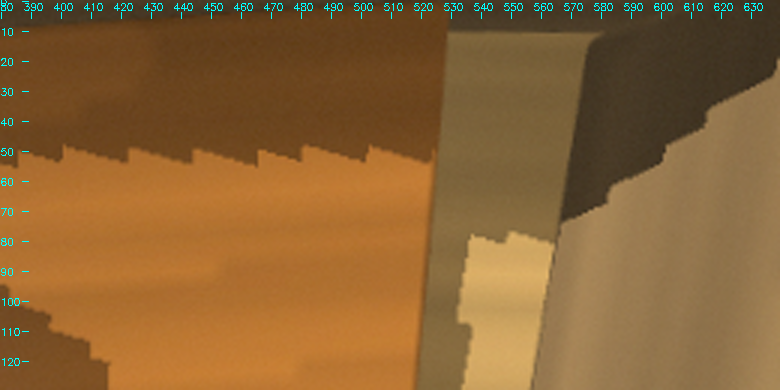

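```bash
python3 -m inch '[{"gripper":0.5,"tx":-4,"ty":0,"tz":0,"roll":0},{"gripper":0.5,"tx":-7,"ty":0,"tz":0,"roll":0},{"gripper":0.5,"tx":-8,"ty":0,"tz":0,"roll":0},{"gripper":0.5,"tx":0,"ty":12,"tz":0,"roll":0.01},{"gripper":0.5,"tx":0,"ty":16,"tz":0,"roll":0},{"gripper":0.5,"tx":0,"ty":16,"tz":0,"roll":0},{"gripper":0.5,"tx":0,"ty":14,"tz":0,"roll":0},{"gripper":0.5,"tx":0,"ty":0,"tz":0,"roll":0}]'
python3 - <<'E'
from h import *
from workcell import read_state
s=read_state();print(s["moment"],s["force"])
d=grab("wrist","w15");d=grab("top","t15");crop(d,190,135,430,285,3.3,"pics/c21.png")
E
```

```text
time: 21.0
tool_pos: [0.5426, 0.0205, 0.0344]
tcp_rot: [[0.001, 1.0, 0.022], [0.0, 0.022, -1.0], [-1.0, 0.001, -0.0]]
force: [1.1, 0.0, -0.1]
grip_width: 0.0429
[ 0.02324419  0.0474257  -0.01998883] [ 1.06922119  0.04364668 -0.08747468]
```

View pics/w15.png

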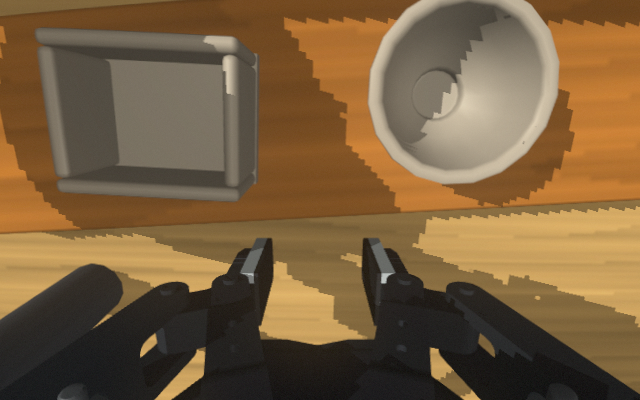

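View pics/c21.png

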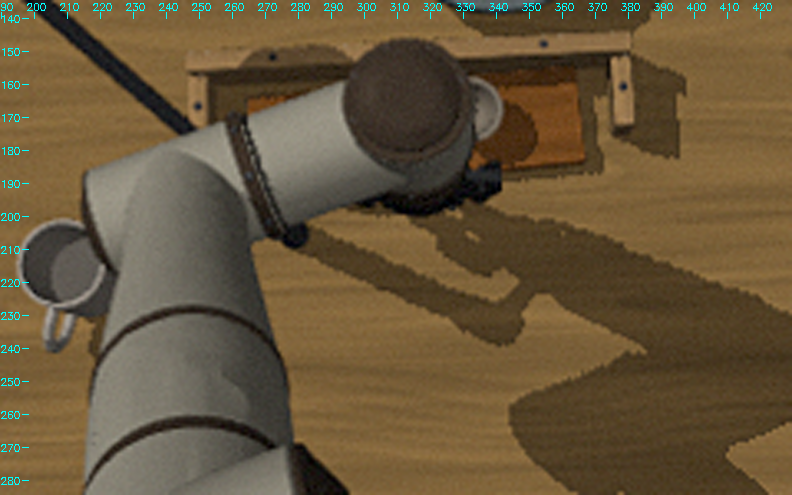

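```bash
python3 -m inch '[{"gripper":0.5,"tx":3,"ty":0,"tz":0,"roll":0},{"gripper":0.5,"tx":2,"ty":0,"tz":0,"roll":0},{"gripper":0.5,"tx":2,"ty":0,"tz":0,"roll":0},{"gripper":0.5,"tx":1.5,"ty":0,"tz":0,"roll":0},{"gripper":0.5,"tx":1.5,"ty":0,"tz":0,"roll":0},{"gripper":0.5,"tx":1.5,"ty":0,"tz":0,"roll":0},{"gripper":0.5,"tx":1,"ty":0,"tz":0,"roll":0},{"gripper":0.5,"tx":0,"ty":0,"tz":0,"roll":0}]'
python3 - <<'E'
from h import *
d=grab("wrist","w16")
E
```

```text
time: 21.9
tool_pos: [0.553, 0.0177, 0.0339]
tcp_rot: [[-0.003, 1.0, 0.018], [-0.001, 0.018, -1.0], [-1.0, -0.003, 0.001]]
force: [-4.2, 1.0, 1.7]
grip_width: 0.0423
```

View pics/w16.png

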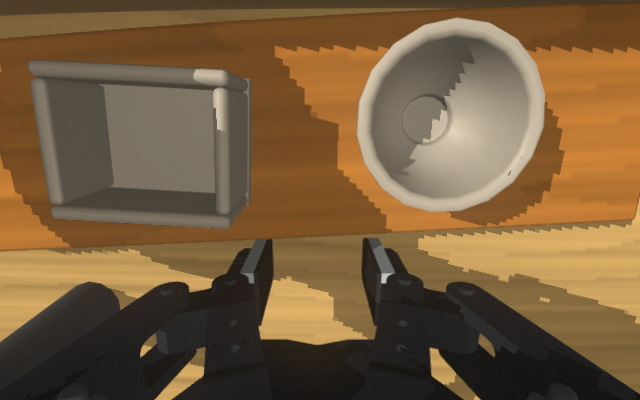

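```bash
python3 -m inch '[{"gripper":0.5,"tx":1.5,"ty":0,"tz":0,"roll":0},{"gripper":0.5,"tx":1.5,"ty":0,"tz":0,"roll":0},{"gripper":0.5,"tx":1.5,"ty":0,"tz":0,"roll":0},{"gripper":0.5,"tx":0,"ty":0,"tz":0,"roll":0}]'
python3 - <<'E'
from h import *
d=grab("wrist","w17")
E
```

```text
time: 22.35
tool_pos: [0.5598, 0.0181, 0.0343]
tcp_rot: [[0.001, 1.0, 0.018], [0.0, 0.018, -1.0], [-1.0, 0.001, -0.0]]
force: [-2.1, -0.5, -0.6]
grip_width: 0.0429
```

View pics/w17.png

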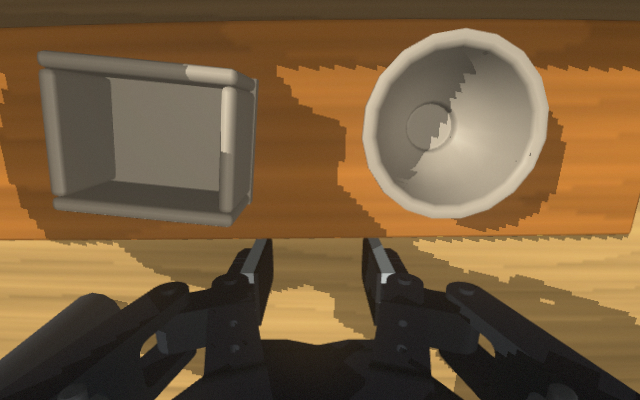

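The board now lies almost flush; its far edge meets the rail along rows 20-28. I'll give it one more small nudge to seat it.

```bash
python3 -m inch '[{"gripper":0.5,"tx":1,"ty":0,"tz":0,"roll":0},{"gripper":0.5,"tx":1,"ty":0,"tz":0,"roll":0},{"gripper":0.5,"tx":0,"ty":0,"tz":0,"roll":0}]'
python3 - <<'E'
from h import *
d=grab("wrist","w18");crop(d,0,0,640,60,1.25,"pics/c22.png")
E
```

```text
time: 22.7
tool_pos: [0.5606, 0.018, 0.0343]
tcp_rot: [[-0.001, 1.0, 0.018], [-0.0, 0.018, -1.0], [-1.0, -0.001, 0.0]]
force: [-3.1, 0.9, 0.7]
grip_width: 0.0432
```

View pics/w18.png

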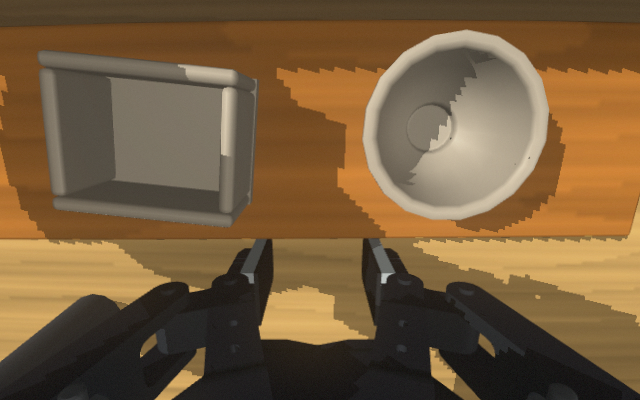

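```bash
python3 -m inch '[{"gripper":0.5,"tx":1.5,"ty":0,"tz":0,"roll":0},{"gripper":0.5,"tx":0,"ty":0,"tz":0,"roll":0}]'
python3 -m inch '[{"gripper":0.5,"tx":-4,"ty":0,"tz":0,"roll":0},{"gripper":0.5,"tx":-7,"ty":0,"tz":0,"roll":0},{"gripper":0.5,"tx":-10,"ty":-4,"tz":0,"roll":0},{"gripper":0.5,"tx":-10,"ty":-6,"tz":0,"roll":0},{"gripper":0.5,"tx":0,"ty":0,"tz":25,"roll":0},{"gripper":0.5,"tx":0,"ty":0,"tz":35,"roll":0},{"gripper":0.5,"tx":0,"ty":0,"tz":30,"roll":0},{"gripper":0.5,"tx":-10,"ty":-25,"tz":20,"roll":0},{"gripper":0.5,"tx":-20,"ty":-30,"tz":20,"roll":0},{"gripper":0.5,"tx":-20,"ty":-30,"tz":10,"roll":0},{"gripper":0.5,"tx":-20,"ty":-20,"tz":0,"roll":0},{"gripper":0.5,"tx":0,"ty":0,"tz":0,"roll":0}]'
python3 - <<'E'
from h import *
d=grab("wrist","w19");print(boardpose(d));d=grab("top","t19");crop(d,190,135,430,285,3.3,"pics/c23.png");d=grab("scene","s19");crop(d,200,100,460,300,3,"pics/c24.png")
E
```

```text
time: 22.95
tool_pos: [0.5608, 0.0179, 0.0342]
tcp_rot: [[-0.004, 1.0, 0.018], [-0.001, 0.018, -1.0], [-1.0, -0.004, 0.001]]
force: [-7.1, 1.2, 3.2]
grip_width: 0.0428
time: 24.15
tool_pos: [0.4583, -0.0991, 0.1746]
tcp_rot: [[-0.0, 1.0, 0.014], [0.0, 0.014, -1.0], [-1.0, -0.0, -0.0]]
force: [0.8, -0.2, -0.6]
grip_width: 0.0423
(array([585.66113281,  18.25029755]), np.float32(-4.4765347e-05), [41.17184829711914, 286.3237609863281])
```

View pics/w19.png

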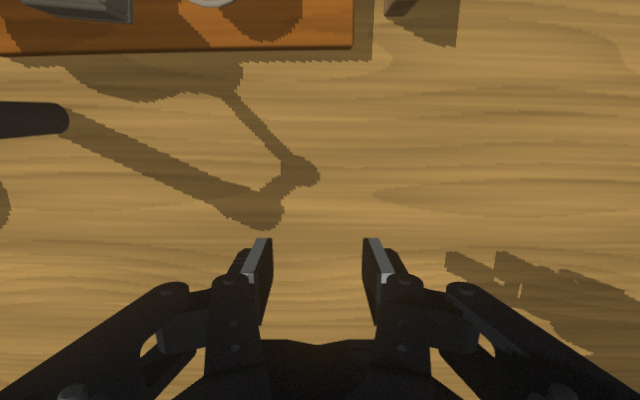

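View pics/c23.png

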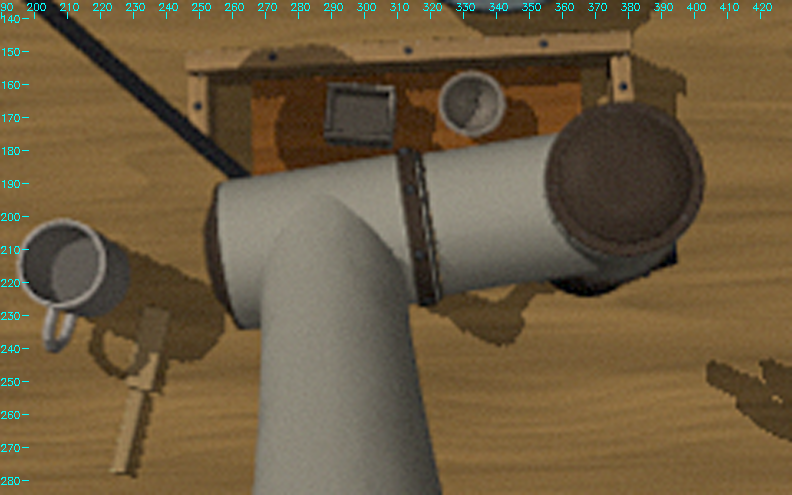

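View pics/c24.png

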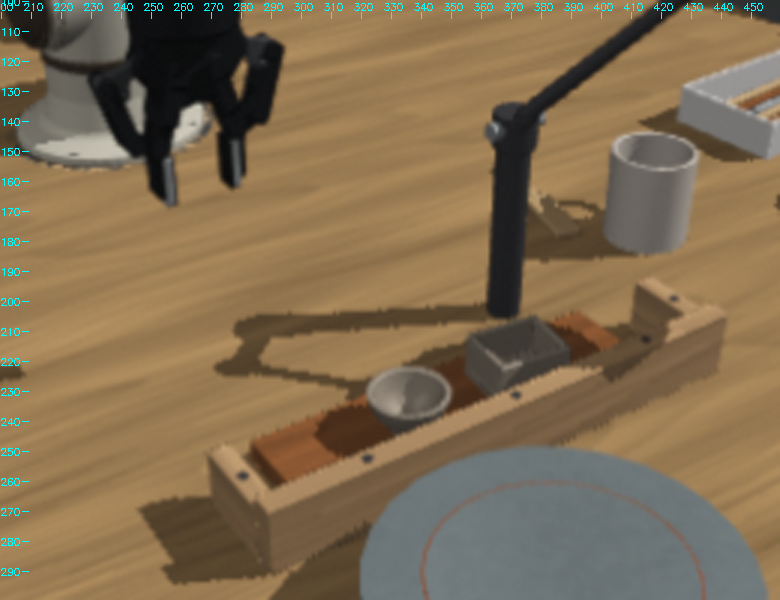

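```bash
python3 -m inch '[{"gripper":0.5,"tx":-4,"ty":-20,"tz":5,"roll":0},{"gripper":0.5,"tx":-4,"ty":-25,"tz":5,"roll":0},{"gripper":0.5,"tx":-4,"ty":-25,"tz":5,"roll":0},{"gripper":0.5,"tx":-4,"ty":-25,"tz":5,"roll":0},{"gripper":0.5,"tx":-4,"ty":-25,"tz":5,"roll":0},{"gripper":0.5,"tx":-4,"ty":-25,"tz":5,"roll":0},{"gripper":0.5,"tx":-4,"ty":-25,"tz":5,"roll":0},{"gripper":0.5,"tx":-4,"ty":-25,"tz":5,"roll":0},{"gripper":0.5,"tx":-4,"ty":-25,"tz":5,"roll":0},{"gripper":0.5,"tx":-4,"ty":-20,"tz":5,"roll":0},{"gripper":0.5,"tx":0,"ty":0,"tz":0,"roll":0}]'
python3 - <<'E'
from h import *
d=grab("top","t20");crop(d,190,130,430,280,3.3,"pics/c25.png");C=cloud(d);z=C[...,2]
def reg(z0,z1,x,y):
    m=(d["depth"]>0)&(z>z0)&(z<z1)&(C[...,0]>x[0])&(C[...,0]<x[1])&(C[...,1]>y[0])&(C[...,1]<y[1]);return (C[m]*1000).astype(np.float32)
for n,P in (("board",reg(.012,.025,(.55,.655),(-.145,.2))),("box",reg(.046,.056,(.57,.65),(.02,.13))),("bowl",reg(.044,.055,(.57,.65),(-.08,.02)))):
    r=cv2.minAreaRect(P[:,:2].copy());print(n,len(P),r,bay(np.array(r[0])/1000),P[:,2].mean())
E
```

```text
time: 25.4
tool_pos: [0.4224, -0.3386, 0.2243]
tcp_rot: [[0.001, 1.0, 0.017], [-0.001, 0.017, -1.0], [-1.0, 0.001, 0.001]]
force: [-0.1, 0.0, -0.1]
grip_width: 0.0428
board 2205 ((612.644287109375, 24.774642944335938), (84.61952209472656, 299.673583984375), 0.15746144950389862) [-0.04545757 -0.00424908] 18.229368
box 132 ((617.7447509765625, 74.62208557128906), (60.15019989013672, 51.083370208740234), 84.9795150756836) [-0.03928664  0.04547719] 51.70307
bowl 120 ((621.8989868164062, -24.88006591796875), (55.26603317260742, 55.323856353759766), 89.16239929199219) [-0.0372725  -0.05409127] 49.331764
```

View pics/c25.png

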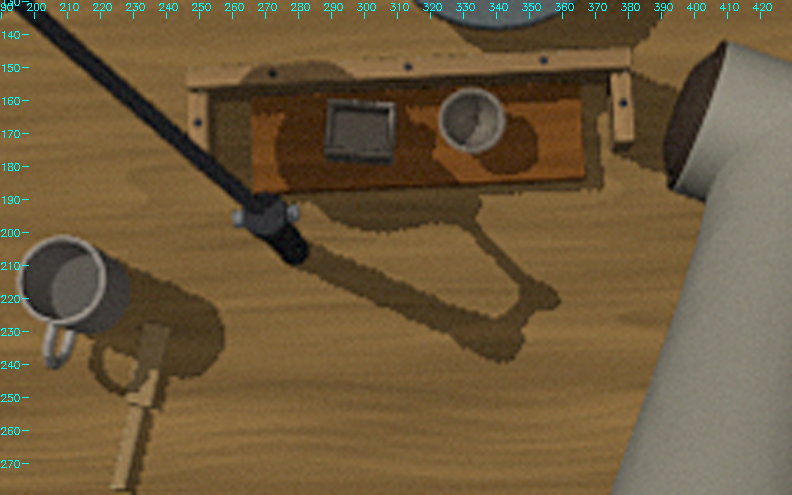

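```bash
python3 - <<'E'
from h import *
d=np.load("t20.npz");C=cloud(d);z=C[...,2]
# near edge: for each column lowest board pixel
def line(z0,z1,zz,cols,vr,low=True):
    p=[]
    for u in cols:
        v=np.arange(*vr);m=(z[vr[0]:vr[1],u]>z0)&(z[vr[0]:vr[1],u]<z1)
        if m.any():
            vv=v[m].max() if low else v[m].min();p.append(at(d,u,vv+.5,zz)[:2])
    p=np.array(p);k=np.polyfit(p[:,1],p[:,0],1);r=p[:,0]-np.polyval(k,p[:,1]);g=abs(r)<.003;k=np.polyfit(p[g,1],p[g,0],1);return k,np.std(r[g]),g.sum()
a=line(.01,.03,.018,range(270,365),(170,205));b=line(.049,.065,.055,range(258,300),(140,165));b2=line(.049,.065,.055,[u for u in range(256,370) if u<300 or 312<u<320 or u>345],(140,160))
print(a,b,b2)
for k in(b,b2):print("gap front face to near edge at y=.025 [mm]",1000*(np.polyval(k[0],.025)-np.polyval(a[0],.025)),"rel yaw",-a[0][0]+k[0][0])
# far edge in picture
crop(d,250,140,380,195,6,"pics/c26.png")
E
```

```text
(array([-0.02171199,  0.57164652]), np.float64(0.0012605175545452468), np.int64(94)) (array([0.06275867, 0.64799762]), np.float64(0.0016928800365971226), np.int64(7)) (array([-0.02356444,  0.66177585]), np.float64(0.001098535548223114), np.int64(75))
gap front face to near edge at y=.025 [mm] 78.46286635985122 rel yaw 0.08447065649779775
gap front face to near edge at y=.025 [mm] 90.08302637364952 rel yaw -0.0018524472494427652
```

View pics/c26.png

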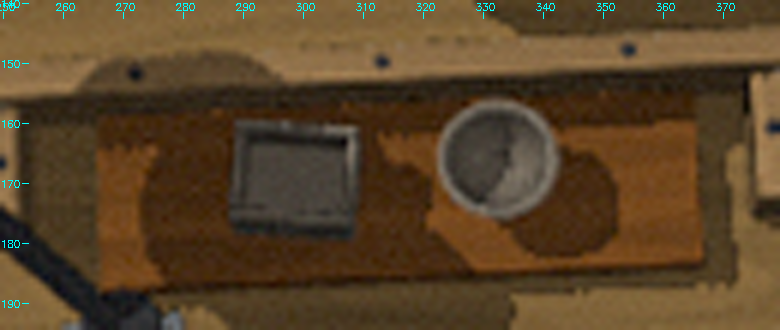

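```bash
python3 -c "
from workcell import ticket
print(ticket.hand_in())"
```

```text
the job is handed in; nothing more can be done
None
```

I pushed the board into the drying bay and handed the job in at about 25.5 s. By my last measurements it sits flat against the back rail.

**What I did:** I swung the left end away from the robot with both fingertips, then pushed from the right end to slide the board in behind the lamp post. Then I swung the right end in past the cheek. Finally I seated the board against the rail from near its middle.

**One stall:** just before the end, the board stopped at about 11.5 N because the fingers were too far right and pressing down slightly. I backed off, moved the fingers towards the board's middle and finished with about 7 N.

**Last checks (top camera, arm clear):**

| Check | Measured | Limit |
|---|---|---|
| Near edge to rail face (board is 90 mm wide) | 90.1 mm, so flush to within the camera's 2 mm | within 8 mm |
| Angle to the rail | about 0.002 rad | 0.05 rad |
| Board centre along the bay | about -4 mm | ±35 mm |
| Box on the board | +6, +50 mm from centre (x, y) | ±30, ±120 mm |
| Bowl on the board | +8, -50 mm from centre (x, y) | ±30, ±120 mm |

- **Pots and other things:** both pots look upright. The mug and paddle look unmoved in the last picture. I did not check the bottle at the end; the fingers stayed well away from it.
- **Lamp:** no touch showed in the pictures or forces. The near edge passed the post with roughly 17 mm to spare.
- **Disagreements:** one rail-line fit used only 7 points and gave 78 mm and 0.08 rad. I discarded it for the 75-point fit used above. The top and wrist cameras differed by about 2 mm throughout.

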